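# Set and lock an indexing head

### The job

Put the loose indexing head into the low-walled bench bracket so that its base lies flat on the bracket's floor inside the walls, either way round. Then turn its top knob until the knob's nose lines up with the tooth on the collar just under it, and after that turn the wide lock ring below the collar clockwise (seen from above) until its lug stops against the pin, without losing the setting. Do not push the other things on the bench about, and let go at the end.

Things in the scene. Friction and masses are not known exactly. Their poses are not given: they have to be found in the camera images.
- index_head: the loose indexing head, standing upright, about 0.54 kg. Aluminium base plate 120 x 56 x 10 mm; origin at the centre of its underside, x along the 120 mm length from the handle end to the tower end, z up. The round tower's axis is vertical at x = +30 mm, y = 0: fixed stem of 48 mm diameter up to z = 29 mm, then lock ring, index collar and knob, one above the other
- handle_top (a point): top centre of the head's carrying handle, an upright steel block at x = -36 mm, 60 mm above the head's underside; 30 mm long along the head's x, 14 mm thick along its y; clear below to z = 16 mm, where it has a 36 x 22 mm foot. The head's centre of mass lies at about x = -14 mm
- tower_top (a point): top centre of the knob, on the tower axis, 78 mm above the head's underside
- bracket: the fixed dark steel bracket, 154 x 90 mm; origin at the centre of its underside, on the bench, x along its length, z up. Floor 8 mm thick (top at z = 8 mm), walls up to z = 22 mm, open at the corners; inside 126 x 62 mm, so that the head's base has 3 mm play on each side
- knob (a joint): angle of the black knob, rad, growing clockwise seen from above; at 0 its nose points along the head's +x (away from the handle). Grip it on its 30 mm diameter, z = 58 to 76 mm above the head's underside; the nose is at its foot, z = 50 to 56 mm. About 0.05 N m of friction, stays where it is left; end stops at -3 and +3
- index_tooth (a joint): angle of the tooth on the steel index collar (42 mm diameter, z = 44 to 49 mm; tooth up to z = 52 mm, 25.5 mm from the axis), rad, same zero and direction as knob: the nose lines up with the tooth when knob equals this. The collar is pressed fast (3 N m) and is not to be turned
- lock_ring (a joint): angle of the dark steel lock ring (56 mm diameter, z = 30 to 43 mm on the head; lug reaching 39 mm from the axis), rad, growing clockwise seen from above = tightening; 0 loose, 1.2 tight (lug against the stop pin). The lug points 0.65 rad counter-clockwise of the head's +x at 0, 0.55 rad clockwise of it at 1.2. Friction 0.12 N m, stays where left; turns apart from the knob
- nose_tip (a point): tip of the knob's nose, 24 mm from the tower axis, 53 mm above the underside of the head
- tooth_tip (a point): tip of the collar's tooth, 24 mm from the tower axis, 52 mm above the underside of the head
- loupe: black folding loupe, 39 x 21 x 21 mm, a bystander; origin at the centre of its underside
- thread_spool: small wooden spool, 24 mm diameter, 30 mm tall, a bystander; origin at the centre of its underside
- pliers: red-handled pliers, 126 x 67 x 12 mm, a bystander; origin at the centre of the underside
- brush: wooden brush, 200 x 14 x 24 mm, a bystander; origin at the centre of the underside
- stop_pin_top (a point): top of the fixed stop pin for the lug, 6 mm diameter, 33 mm from the tower axis, 43 mm above the head's underside
There are look-alikes about, which are no part of the job. Several things look just like the bracket: the one meant starts nearest to the robot's base.

How it is judged (in metres and radians):
On the way, in this order (a step that is already met when the one before it is completed fails the run):
1. the head's base lies in the bracket, flat on its floor (horizontal distance between index_head and bracket below 0.008 m and z of index_head in the frame of bracket below 0.0105 m and angle between the x axis of index_head and the x axis of bracket, either way round below 0.2 rad), for 0.2 s.
2. the knob's nose is lined up with the tooth (horizontal distance between nose_tip and tooth_tip below 0.0045 m), for 0.2 s.
3. the lock ring is tight (value of joint lock_ring above 1.08 rad), for 0.2 s.
At the end, for the whole second after the job is handed in: the head lies still and upright in the bracket, flat on its floor (centres within 8 mm, height within 2.5 mm, long axes within 0.2 rad, either way round); the nose is within 4.5 mm (0.19 rad) of the tooth; the lock ring is within 0.12 rad of its tight stop at 1.2 (all of step 1 and angle between index_head's own z axis and vertical below 0.05 rad and horizontal distance between nose_tip and tooth_tip below 0.0045 m and value of joint lock_ring above 1.08 rad and linear speed of index_head below 0.02 m/s); the robot touches nothing.
It fails at once if a bystander (loupe, spool, pliers or brush) is pushed more than 30 mm from its place (distance of any of loupe, thread_spool, pliers, brush from where it was at the start of the episode above 0.03 m).
It also fails if it takes over 67 s, if anything falls off the work surface, if the arm or the gripper's body presses on something with over 40 N, if the wrist force passes 120 N, or if a joint passes its speed limit or range.

### The arm

A 6-joint arm with a two-finger parallel gripper is mounted at the origin on a cart in front of the work surface, level with it; the furniture and walls round the work are solid. World frame = base frame: x ahead of the robot, y to its left, z up, the work surface at z = 0. Lengths are in m, angles in degrees, forces in N, time in s.
With the tool pointing down it reaches from about 0.3 to 0.875 m from the base axis. Payload 4.2 kg.
Tool frame: the origin (TCP) lies midway between the tips of the shut fingers; the grasp point (between the pads) lies 19 mm behind it; z points along the fingers, y is the line along which they close (so a half turn about z gives the same grasp; the last joint's range is limited). The gripper opens to 85 mm and grips with 20 to 120 N. Pads are 22 mm wide; open, the fingers measure 114 mm over their backs; the gripper's body (76 mm by 85 mm) begins 54 mm behind the grasp point. The pads swing forward as they close: fully open they stand 13 mm farther back than shut.
Start: joints at [-71.849, 18.312, 89.639, -0, 72.044, -1.146], TCP at [0.19, -0.543, 0.2] pointing down, gripper open.
Joint ranges: [-177.97, 177.97], [-48.28, 115.42], [12.27, 149.76], [-77.06, 257.06], [2.81, 150.46], [-146.56, 146.56]. Speed limits (degrees/s): [147.25, 147.25, 180, 180, 180, 180].

### API

Orientations are given as [roll, pitch, yaw] about the fixed x, y, z axes, in that order (R = Rz(yaw) Ry(pitch) Rx(roll)).
In Python, from workcell import ctrl, cams, ticket gives the robot as it stands. The module is installed in compiled form; this text tells all that it offers.
- The arm moves only by the tool step_arm, never from a script. Its argument "moves" is a list of rows, each a list of 3 entries, a list of its own where there are three numbers: the closure in counts, from 0 (fully open) to 255 (shut), then the shift along the tool's x, y, z in m, then the turn, a rotation vector about the tool's x, y, z in degrees. In form: [[gripper, [dx, dy, dz], [wx, wy, wz]], ...]. A call has 1 to 10 rows; each row is the pose to reach, as a shift and turn from the pose commanded when the call began, along the tool's axes at that moment; what a row does not reach only later rows make up. A row lasts 1/10 s, in which the tool goes at most 50 mm and 8.59 degrees, less where a joint would pass 70% of its speed; a pose out of reach is approached as far as the arm can. A call with a gripper value outside its range is refused whole. The fingers move at their own pace and stop on an object; the grip force is fixed at half the most. Time passes only in rows, so rows that repeat a pose let the fingers close. It gives the time, the measured TCP pose, the force, the opening and the grip force at its end, in the units of the state.
- ctrl.get_state(): the state, without advancing time (a new reading comes with each control period).
- cams.camera(name): name is "scene" or "side" or "wrist"; returns a dict with "image" (400x640x3 uint8, red, green, blue), "depth" (400x640 float32, m along the optical axis (not along the pixel's ray), 0 where there is no reading), "fx", "fy", "cx", "cy" (pixels), "T" (4x4, takes a point from camera to world coordinates). Camera axes: x right, y up, looking along -z (the intrinsics and any distortion apply to the point x, -y, -z); pixel columns grow to the right and rows downward; lengths in m; the calibration is good to about 2 mm. A picture is of the moment at which its call begins.
- ticket.sign_off(): hands the job in; it is judged then, once.
The state is a dict: "time": time; "joint_positions": joint angles; "joint_vel": joint speeds; "tau": joint torques, N m; "tcp_pos": TCP position; "tool_rot": TCP orientation; "ft_force": force on the tool from outside, world axes, zero at the start; "torque": the same for the moment, N m; "gripper_width": finger opening in m; "grasp_force": force on a finger pad.
Only numpy, scipy, OpenCV 4.12 (cv2) and the standard library are available. Lean on these libraries where they do the work, as an engineer would, in place of code of your own. Each camera call takes 0.05 s, during which the arm holds its last target. There are 200 camera calls.

## Working session

There is one attempt and no reset: what is moved stays moved. The work goes in short steps, Python scripts to look and compute and a tool call to move; the robot and the scene stay as the last step left them, time stands still between calls to the robot, and variables do not carry over. Pictures are saved under pics/ and viewed, at most 10 in all, crops included, and the job is handed in when it is done.

Besides the shell and the picture viewer there is one more tool, called after "Emit:" by a JSON object that holds its "op" and its "data". step_arm: Moves the arm, as the interface text tells. Its arguments: {"type":"object","properties":{"moves":{"type":"array","items":{"type":"array"}}},"required":["moves"]}

```bash
mkdir -p pics
cat > h.py <<'E'
import numpy as np, cv2, pickle
from workcell import ctrl, cams, ticket
def snap(n,tag):
    c=cams.camera(n); pickle.dump(c,open(f'pics/{tag}.pkl','wb')); cv2.imwrite(f'pics/{tag}.png',c['image'][:,:,::-1]); return c
def load(tag): return pickle.load(open(f'pics/{tag}.pkl','rb'))
def pt(c,u,v,d=None):
    if d is None: d=c['depth'][int(v),int(u)]
    p=np.array([(u-c['cx'])/c['fx']*d,-(v-c['cy'])/c['fy']*d,-d,1]); return (c['T']@p)[:3]
def onz(c,u,v,z):
    a=c['T'][:3,3]; b=pt(c,u,v,1.0)-a; return a+b*(z-a[2])/b[2]
def cloud(c):
    v,u=np.mgrid[0:400,0:640]; d=c['depth']
    P=np.stack([(u-c['cx'])/c['fx']*d,-(v-c['cy'])/c['fy']*d,-d],-1)@c['T'][:3,:3].T+c['T'][:3,3]; P[d==0]=np.nan; return P
def proj(c,p):
    q=np.linalg.inv(c['T'])@np.append(p,1); return c['cx']+c['fx']*q[0]/-q[2], c['cy']+c['fy']*q[1]/q[2]
E
python3 - <<'E'
from h import *
for n in ['scene','side','wrist']:
    c=snap(n,n+'0'); print(n,c['fx'],c['cx'],c['cy'],c['T'].round(3).tolist(),[k for k in c])
a=np.vstack([load('scene0')['image'],load('side0')['image']])
cv2.imwrite('pics/a.png',cv2.resize(a[:,:,::-1],(480,600),interpolation=cv2.INTER_AREA))
E
```

```text
scene 374.73727438549736 312.7768694452836 199.30052884846987 [[-0.66, 0.541, -0.521, -0.074], [-0.751, -0.482, 0.451, 0.465], [-0.007, 0.689, 0.724, 0.933], [0.0, 0.0, 0.0, 1.0]] ['image', 'depth', 'fx', 'fy', 'cx', 'cy', 'T']
side 403.6636617241617 319.9279456390414 200.96257728091302 [[0.998, -0.055, 0.029, 0.585], [0.057, 0.649, -0.758, -1.128], [0.023, 0.759, 0.651, 0.944], [0.0, 0.0, 0.0, 1.0]] ['image', 'depth', 'fx', 'fy', 'cx', 'cy', 'T']
wrist 351.17733389608884 323.9553377199492 198.58607313399804 [[0.329, 0.906, 0.266, 0.258], [-0.944, 0.316, 0.091, -0.519], [-0.001, -0.281, 0.96, 0.373], [0.0, 0.0, 0.0, 1.0]] ['image', 'depth', 'fx', 'fy', 'cx', 'cy', 'T']
```

View pics/scene0.png

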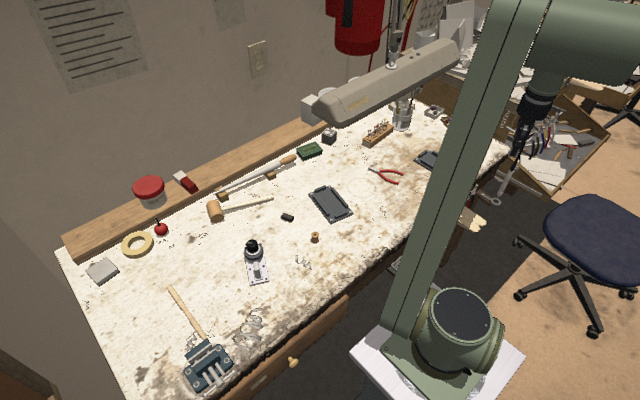

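View pics/side0.png

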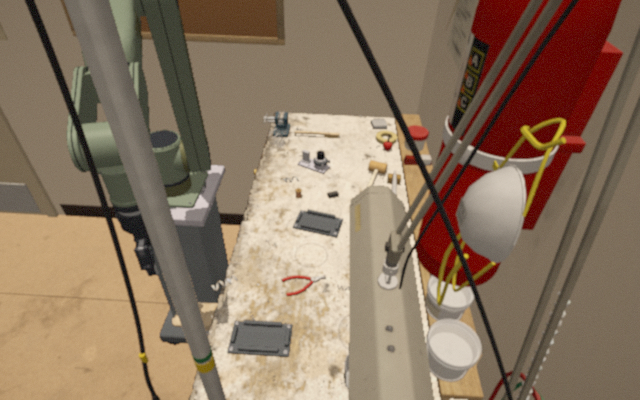

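The scene view shows the head at about (255,262), a bracket at (330,203) and another at (428,160), the loupe at (287,217), the spool at (315,237), the pliers at (387,176) and the brush at (187,312). The side view shows brackets at (318,223) and (261,338), and the head at (315,162).

Run:
```python
from h import *
c=load('scene0');s=load('side0')
for n,u,v in [('br1',330,203),('br2',425,160),('knob',252,245),('handle',257,266),('plate end',259,281),('loupe',287,217),('spool',315,237),('pliers',385,175)]: print(n,pt(c,u,v).round(3))
for n,u,v in [('br1',318,223),('br2',261,338),('knob',321,154),('handle',307,155),('lamp',375,220),('lamp',380,300),('arm',375,190)]: print('s',n,pt(s,u,v).round(3))
# lamp cloud bounds
P=cloud(s); m=(P[...,2]>.12)&(P[...,0]>.2)&(P[...,1]>-.7)&(P[...,1]<.6)&(P[...,0]<.9)
q=P[m];
for y in np.arange(-.7,.6,.1):
    r=q[(q[:,1]>y)&(q[:,1]<y+.1)]
    if len(r)>20: print(round(y,1),len(r),r.min(0).round(2),r.max(0).round(2))
a=cv2.resize(c['image'][150:300,200:360],(800,750),interpolation=cv2.INTER_CUBIC)
b=cv2.resize(c['image'][225:300,220:290],(560,600),interpolation=cv2.INTER_CUBIC)
cv2.imwrite('pics/b.png',b[:,:,::-1])
for n,c in (('scene',c),('side',s)):
    P=cloud(c); m=(P[...,2]>.003)&(P[...,2]<.1)&(P[...,0]>.3)&(P[...,0]<.6)&(np.abs(P[...,1])<.6)
    k,l,st,ce=cv2.connectedComponentsWithStats(m.astype(np.uint8))
    for i in range(1,k):
        if st[i,4]>25:
            q=P[l==i]; print(n,st[i],q.mean(0).round(3),q.min(0).round(3),q.max(0).round(3))
```

```text
br1 [ 0.541 -0.144  0.007]
br2 [ 0.461 -0.558  0.012]
knob [0.522 0.178 0.078]
handle [0.466 0.203 0.06 ]
plate end [0.452 0.213 0.011]
loupe [0.579 0.01  0.02 ]
spool [0.453 0.001 0.029]
pliers [ 0.516 -0.398 -0.003]
s br1 [ 0.544 -0.15   0.007]
s br2 [ 0.425 -0.585  0.009]
s knob [0.535 0.165 0.072]
s handle [0.478 0.196 0.043]
s lamp [ 0.692 -0.411  0.278]
s lamp [ 0.691 -0.642  0.278]
s arm [ 0.697 -0.296  0.279]
-0.7 28659 [ 0.2  -0.7   0.12] [ 0.9  -0.6   0.84]
-0.6 8798 [ 0.2  -0.6   0.12] [ 0.9  -0.5   0.82]
-0.5 2159 [ 0.2  -0.5   0.12] [ 0.9  -0.4   0.79]
-0.4 1410 [ 0.2  -0.4   0.22] [ 0.78 -0.3   0.63]
-0.3 291 [ 0.63 -0.3   0.23] [ 0.78 -0.26  0.28]
-0.2 245 [ 0.2  -0.19  0.55] [ 0.21 -0.14  0.69]
scene [411 150  25  21 244] [ 0.462 -0.56   0.011] [ 0.415 -0.599  0.003] [ 0.505 -0.531  0.024]
scene [368 167  36  18 162] [ 0.51  -0.392  0.008] [ 0.451 -0.447  0.003] [ 0.575 -0.367  0.016]
scene [311 187  42  38 856] [ 0.529 -0.139  0.011] [ 0.458 -0.199  0.003] [ 0.6   -0.085  0.027]
scene [280 213  14   9  79] [0.581 0.009 0.016] [ 0.565 -0.008  0.003] [0.599 0.024 0.024
[... 759 characters left out ...]
] [0.439 0.127 0.003] [0.575 0.294 0.083]
side [280 173  19  11  72] [0.423 0.082 0.011] [0.387 0.06  0.003] [0.454 0.126 0.027]
side [289 183  13  16  79] [ 0.458 -0.001  0.016] [ 0.428 -0.023  0.003] [0.473 0.064 0.036]
side [326 189  11  10  68] [0.583 0.    0.015] [ 0.563 -0.017  0.003] [0.6   0.04  0.025]
side [290 206  46  36 887] [ 0.535 -0.15   0.012] [ 0.45  -0.227  0.003] [ 0.6   -0.063  0.028]
side [227 275  11   9  39] [ 0.31  -0.408  0.014] [ 0.3   -0.42   0.003] [ 0.326 -0.39   0.024]
side [281 274  45  22 305] [ 0.514 -0.4    0.009] [ 0.451 -0.447  0.003] [ 0.578 -0.362  0.017]
side [ 229  317   66   29 1389] [ 0.423 -0.568  0.012] [ 0.342 -0.6    0.003] [ 0.506 -0.524  0.028]
```

View pics/b.png

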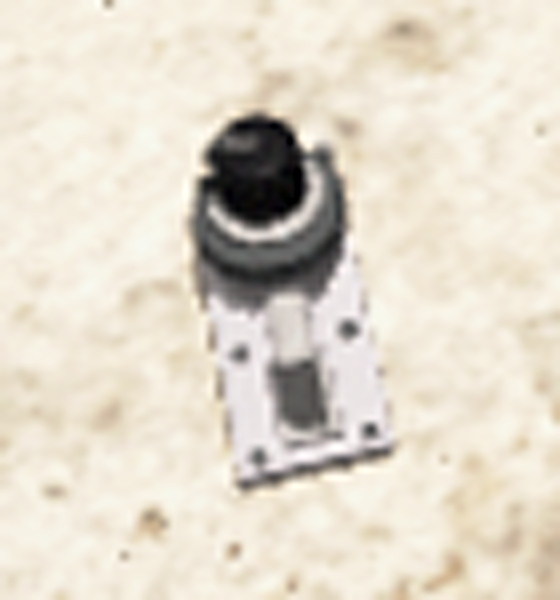

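```bash
cat >> h.py <<'E'
from scipy.spatial.transform import Rotation as Ro
def tool():
    s=ctrl.get_state(); return np.array(s['tcp_pos']),Ro.from_euler('xyz',s['tool_rot'],degrees=True),s
def go(p,yaw,show=True):
    """shift, turn to reach p with tool down and tool-y at yaw (mod 180 nearest)"""
    t,R,s=tool(); M=R.as_matrix(); cur=np.degrees(np.arctan2(M[1,1],M[0,1]))
    d=(yaw-cur+90)%180-90; rot=Ro.from_euler('z',d,degrees=True)
    y=np.array([np.cos(np.radians(cur+d)),np.sin(np.radians(cur+d)),0]);z=np.array([0,0,-1.]);T=Ro.from_matrix(np.stack([np.cross(y,z),y,z],1))
    print('cur',t.round(4),'yaw',cur.round(2),'q6',round(s['joint_positions'][5],1),'dist',np.linalg.norm(p-t).round(3),'shift',(M.T@(np.array(p)-t)).round(4),'turn',(R.inv()*T).as_rotvec(degrees=True).round(2))
E
python3 - <<'E'
from h import *
for n in ('scene','side'):
    c=load(n+'0');P=cloud(c)
    m=(P[...,2]>.004)&(P[...,2]<.03)&(abs(P[...,0]-.53)<.1)&(abs(P[...,1]+.145)<.1)
    print(n,cv2.minAreaRect((P[m][:,:2]*1000).astype(np.float32)))
print(tool()[1].as_matrix().round(3))
go([.43,.17,.25],62)
E
```

```text
scene ((532.9268188476562, -137.09933471679688), (190.53622436523438, 163.63125610351562), 6.803534984588623)
side ((528.8042602539062, -144.6131591796875), (197.85496520996094, 199.1187744140625), 0.812777042388916)
[[ 0.944  0.33  -0.   ]
 [ 0.33  -0.944  0.001]
 [ 0.    -0.001 -1.   ]]
cur [ 0.1899 -0.5423  0.1992] yaw -70.7 q6 -1.1 dist 0.753 shift [ 0.462 -0.593 -0.05 ] turn [-7.00e-02  3.00e-02  4.73e+01]
```

Emit:
{"op": "step_arm", "data": {"moves": [[0, [0.38, -0.3, -0.02], [0, 0, -68]], [0, [0.38, -0.3, -0.02], [0, 0, -68]], [0, [0.38, -0.3, -0.02], [0, 0, -68]], [0, [0.38, -0.3, -0.02], [0, 0, -68]], [0, [0.38, -0.3, -0.02], [0, 0, -68]], [0, [0.38, -0.3, -0.02], [0, 0, -68]], [0, [0.38, -0.3, -0.02], [0, 0, -68]], [0, [0.38, -0.3, -0.02], [0, 0, -68]], [0, [0.38, -0.3, -0.02], [0, 0, -68]], [0, [0.38, -0.3, -0.02], [0, 0, -68]]]}}

```text
time: 1.15
tcp_pos: [0.4506, -0.1313, 0.2199]
tool_rot: [180.0, -0.0, 87.4]
ft_force: [0.1, -1.1, 0.7]
gripper_width: 0.0856
grasp_force: 0.0
```

Run:
```python
from h import *
snap('wrist','w1'); go([.44,.16,.2],62); print(ctrl.get_state()['time'])
```

```text
cur [ 0.453  -0.1282  0.22  ] yaw -2.48 q6 -15.0 dist 0.289 shift [ 0.2873 -0.0255  0.021 ] turn [  0.27  -0.11 -64.48]
1.2
```

View pics/w1.png

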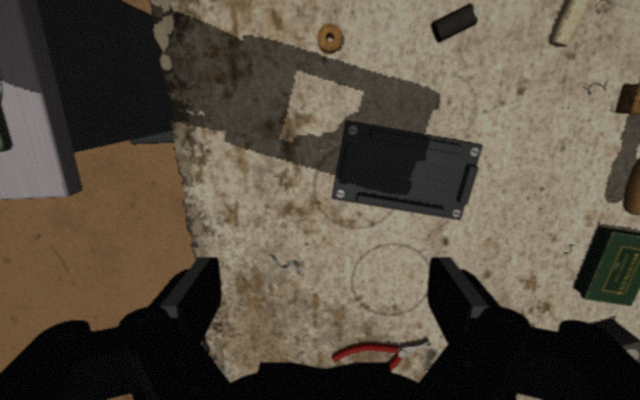

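The wrist view shows the bracket with corners at about (346,121), (481,147), (463,219) and (334,199), with the spool at (330,38) and the loupe at (455,22). On to the head.

Emit:
{"op": "step_arm", "data": {"moves": [[0, [0.287, -0.0255, 0.02], [0, 0, -64.5]], [0, [0.287, -0.0255, 0.02], [0, 0, -64.5]], [0, [0.287, -0.0255, 0.02], [0, 0, -64.5]], [0, [0.287, -0.0255, 0.02], [0, 0, -64.5]], [0, [0.287, -0.0255, 0.02], [0, 0, -64.5]], [0, [0.287, -0.0255, 0.02], [0, 0, -64.5]], [0, [0.287, -0.0255, 0.02], [0, 0, -64.5]], [0, [0.287, -0.0255, 0.02], [0, 0, -64.5]], [0, [0.287, -0.0255, 0.02], [0, 0, -64.5]], [0, [0.287, -0.0255, 0.02], [0, 0, -64.5]]]}}

```text
time: 2.2
tcp_pos: [0.4375, 0.1536, 0.1996]
tool_rot: [-180.0, -0.0, 151.7]
ft_force: [-0.2, -0.4, 0.1]
gripper_width: 0.0854
grasp_force: 0.0
```

Run:
```python
from h import *
c=snap('wrist','w2')
w=load('w1');P=cloud(w)
print('table z',np.nanmedian(P[230:330,250:400,2]),P[160,410])
m=np.zeros((400,640),bool);m[100:240,310:500]=1
m&=(P[...,2]>.005)&(P[...,2]<.03)
r=cv2.minAreaRect((P[m][:,:2]*1000).astype(np.float32));print('br cloud',r,P[m][:,2].max())
cor=[(346,121),(481,147),(463,219),(334,199)]
for z in (.0,.008,.02):
    q=np.array([onz(w,*p,z)[:2] for p in cor])*1000;print(z,cv2.minAreaRect(q.astype(np.float32)))
P=cloud(c);m=(P[...,2]>.005)&(P[...,2]<.014)&(abs(P[...,0]-.49)<.1)&(abs(P[...,1]-.19)<.1)
print('plate',cv2.minAreaRect((P[m][:,:2]*1000).astype(np.float32)))
for a,b in ((.055,.065),(.072,.09)):
    m=(P[...,2]>a)&(P[...,2]<b)&(abs(P[...,0]-.49)<.1)&(abs(P[...,1]-.19)<.1)
    print(a,P[m].mean(0),cv2.minAreaRect((P[m][:,:2]*1000).astype(np.float32)))
print(tool()[0])
```

```text
table z 0.00038943374063599157 [ 0.54663805 -0.13273162  0.00794896]
br cloud ((541.2601318359375, -146.25909423828125), (90.28138732910156, 154.0658416748047), 77.48873138427734) 0.024752120598083183
0.0 ((545.2294921875, -147.9051055908203), (90.18087768554688, 157.68324279785156), 78.15740203857422)
0.008 ((543.3822021484375, -146.12120056152344), (88.35124969482422, 154.48410034179688), 78.15740203857422)
0.02 ((540.6112670898438, -143.4453125), (85.60682678222656, 149.6854248046875), 78.15738677978516)
plate ((469.4608154296875, 196.513671875), (125.86603546142578, 191.73402404785156), 12.727535247802734)
0.055 [0.48367303 0.19407065 0.059438  ] ((499.8020324707031, 194.90036010742188), (39.24277877807617, 86.96018981933594), 58.41537094116211)
0.072 [0.52791795 0.17255972 0.07760263] ((529.4507446289062, 172.38192749023438), (30.554466247558594, 30.90390968322754), 2.8691484928131104)
[0.43755399 0.15352322 0.1996943 ]
```

View pics/w2.png

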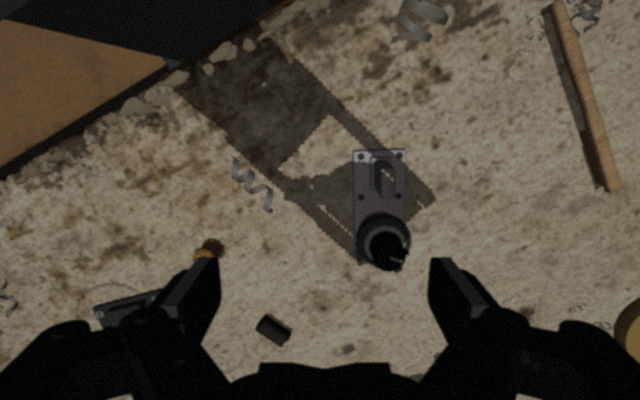

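The head seen from above: handle top at about (385,175), knob at (387,248), base plate corners (354,150) to (405,150).

Run:
```python
from h import *
c=load('w2');P=cloud(c)
k=np.array([.5285,.1724]);d=np.hypot(P[...,0]-k[0],P[...,1]-k[1])
m=(P[...,2]>.05)&(P[...,2]<.07)&(d>.04)&(d<.1)
v,u=np.where(m);print(u.min(),u.max(),v.min(),v.max(),P[m][:,2].mean())
r=cv2.minAreaRect((P[m][:,:2]*1000).astype(np.float32));print(r)
h=np.array(r[0])/1000;a=np.degrees(np.arctan2(*(k-h)[::-1]));print('axis',a,np.linalg.norm(k-h))
E2=[onz(c,354,150,.01),onz(c,405,150,.01)];print(np.round(E2,3))
m=(P[...,2]>.0055)&(P[...,2]<.016)&(d<.12);m[:,:340]=0;m[:,420:]=0;m[:140]=0
print('plate',cv2.minAreaRect((P[m][:,:2]*1000).astype(np.float32)))
s=load('side0')
for n,u,v in (('hand',307,155),):print(proj(s,[h[0],h[1],.06]),proj(load('scene0'),[h[0],h[1],.06]),proj(load('scene0'),[k[0],k[1],.078]))
go([h[0],h[1],.12],a+90)
```

```text
378 394 166 198 0.05905587142792604
((470.46221923828125, 201.77508544921875), (14.232124328613281, 29.71930694580078), 64.04972076416016)
axis -26.84567297336975 0.06504828699431085
[[0.437 0.189 0.01 ]
 [0.463 0.236 0.01 ]]
plate ((502.36767578125, 185.93252563476562), (56.187217712402344, 118.8484878540039), 63.57383346557617)
(np.float64(305.0967883469913), np.float64(150.47373093449187)) (np.float64(256.3755624752049), np.float64(264.75322280617894)) (np.float64(252.22143083348547), np.float64(242.48455997237193))
cur [0.4376 0.1535 0.1997] yaw 61.68 q6 -43.8 dist 0.099 shift [-0.0061  0.0581  0.0797] turn [-0.01 -0.   -1.47]
```

Emit:
{"op": "step_arm", "data": {"moves": [[0, [-0.006, 0.058, 0.03], [0, 0, -1.8]], [0, [-0.006, 0.058, 0.06], [0, 0, -1.8]], [0, [-0.006, 0.058, 0.09], [0, 0, -1.8]], [0, [-0.006, 0.058, 0.1], [0, 0, -1.8]], [0, [-0.006, 0.058, 0.1], [0, 0, -1.8]]]}}

```text
time: 2.75
tcp_pos: [0.4694, 0.2014, 0.0987]
tool_rot: [-179.9, -0.1, 153.5]
ft_force: [-0.4, -0.9, 0.7]
gripper_width: 0.0854
grasp_force: 0.0
```

Run:
```python
from h import *
c=snap('wrist','w3');P=cloud(c)
m=(P[...,2]>.072)&(P[...,2]<.085)&(np.hypot(P[...,0]-.5285,P[...,1]-.1724)<.03);k=cv2.minAreaRect((P[m][:,:2]*1000).astype(np.float32));print(m.sum(),k)
k=np.array(k[0])/1000
d=np.hypot(P[...,0]-k[0],P[...,1]-k[1])
m=(P[...,2]>.05)&(P[...,2]<.066)&(d>.04)&(d<.1)
r=cv2.minAreaRect((P[m][:,:2]*1000).astype(np.float32));print(r,np.median(P[m][:,2]))
h=np.array(r[0])/1000;a=np.degrees(np.arctan2(*(k-h)[::-1]));print('axis',a,np.linalg.norm(k-h))
go([h[0],h[1],.022],a+90)
```

```text
1630 ((529.3839111328125, 172.6634063720703), (31.03489112854004, 31.194217681884766), 59.163124084472656)
((470.37847900390625, 202.05438232421875), (13.778165817260742, 29.381031036376953), 63.503692626953125) 0.0598643396541749
axis -26.478183442960578 0.06592018270710973
cur [0.4706 0.2018 0.1002] yaw 63.53 q6 -41.6 dist 0.078 shift [0.0003 0.0001 0.0782] turn [-0.    0.01  0.01]
```

View pics/w3.png

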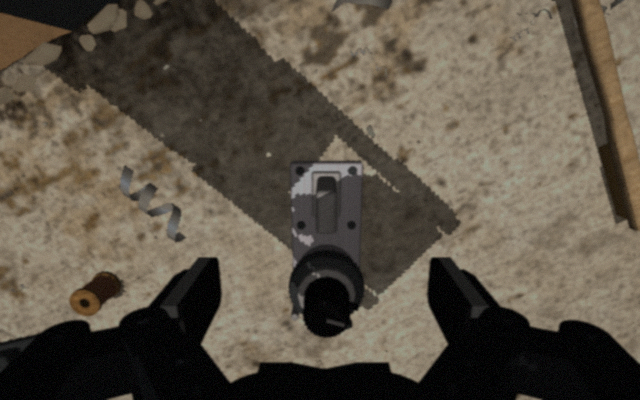

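The handle (327,205) sits midway between the fingers, and the base is aligned with the tool. Next I go down, grip and lift.

Emit:
{"op": "step_arm", "data": {"moves": [[0, [0, 0, 0.04], [0, 0, 0]], [0, [0, 0, 0.07], [0, 0, 0]], [0, [0, 0, 0.078], [0, 0, 0]], [0, [0, 0, 0.078], [0, 0, 0]], [255, [0, 0, 0.078], [0, 0, 0]], [255, [0, 0, 0.078], [0, 0, 0]], [255, [0, 0, 0.078], [0, 0, 0]], [255, [0, 0, 0.078], [0, 0, 0]], [255, [0, 0, 0.078], [0, 0, 0]], [255, [0, 0, 0.078], [0, 0, 0]]]}}

```text
time: 3.8
tcp_pos: [0.4705, 0.2023, 0.0224]
tool_rot: [180.0, 0.0, 153.6]
ft_force: [-1.1, -0.3, 5.3]
gripper_width: 0.0115
grasp_force: 59.0
```

Run:
```python
from h import *
s=tool()[2];print(s['gripper_width'],s['grasp_force'],s['tcp_pos'],s['ft_force'])
```

```text
0.011462899852640809 59.01787877082825 [0.47053843 0.20229316 0.02244624] [-1.09207233 -0.29409033  5.28040042]
```

Emit:
{"op": "step_arm", "data": {"moves": [[255, [0, 0, -0.03], [0, 0, 0]], [255, [0, 0, -0.08], [0, 0, 0]], [255, [-0.184, -0.289, -0.1], [0, 0, -14.3]], [255, [-0.184, -0.289, -0.1], [0, 0, -14.3]], [255, [-0.184, -0.289, -0.1], [0, 0, -14.3]], [255, [-0.184, -0.289, -0.1], [0, 0, -14.3]], [255, [-0.184, -0.289, -0.1], [0, 0, -14.3]], [255, [-0.184, -0.289, -0.1], [0, 0, -14.3]], [255, [-0.184, -0.289, -0.1], [0, 0, -14.3]], [255, [-0.184, -0.289, -0.1], [0, 0, -14.3]]]}}

```text
time: 4.8
tcp_pos: [0.5069, -0.1443, 0.1211]
tool_rot: [-179.8, 0.0, 167.6]
ft_force: [0.1, 1.6, -5.7]
gripper_width: 0.0117
grasp_force: 60.1
```

Emit:
{"op": "step_arm", "data": {"moves": [[255, [0, 0, 0], [0, 0, 0]], [255, [0, 0, 0], [0, 0, 0]], [255, [0, 0, 0], [0, 0, 0]]]}}

```text
time: 5.1
tcp_pos: [0.506, -0.1371, 0.1212]
tool_rot: [180.0, -0.1, 168.0]
ft_force: [0.6, 1.0, -5.7]
gripper_width: 0.012
grasp_force: 60.1
```

Run:
```python
from h import *
c=snap('wrist','w4');go([.5063,-.1384,.05],77.8)
cv2.imwrite('pics/w4b.png',cv2.resize(c['image'][80:380,130:530],(800,600),interpolation=cv2.INTER_CUBIC)[:,:,::-1])
c=snap('side','s4')
```

```text
cur [ 0.5062 -0.1371  0.1214] yaw 78.01 q6 -94.4 dist 0.071 shift [-0.0005 -0.0012  0.0714] turn [ 0.01 -0.07  0.21]
```

View pics/w4b.png

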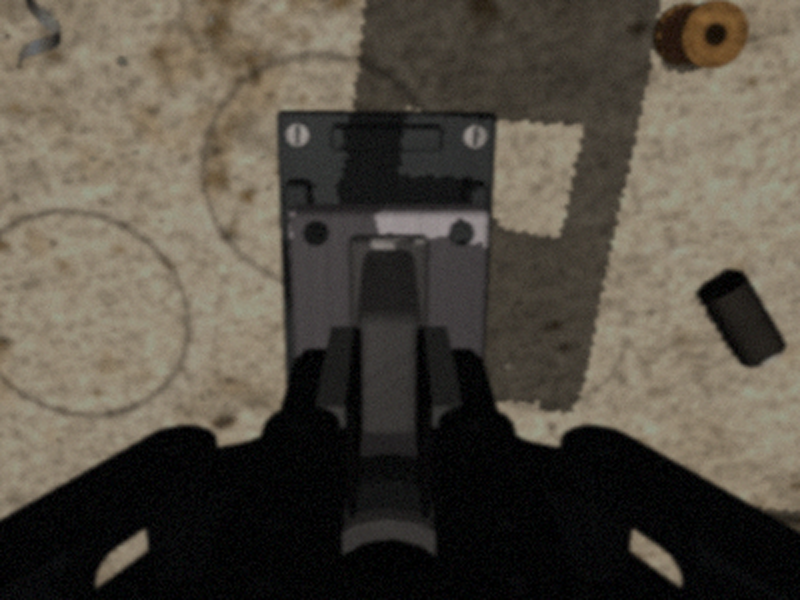

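The near end of the bracket shows beyond the held base (bracket corners at crop (280,112) and (495,112), base end edge at row 210), and it is well aligned.

Run:
```python
from h import *
c=load('w4');P=cloud(c);t,R,s=tool();M=R.as_matrix();L=(P-t)@M
print('tcp',t)
m=(P[...,2]>.005)&(P[...,2]<.028)&(abs(L[...,1])<.06)&(L[...,0]>.03)&(L[...,0]<.14)
m=cv2.erode(m.astype(np.uint8),np.ones((2,2)))>0
l=L[m];print('br x',np.percentile(l[:,0],[0,99.5,100]))
# side edges as a fn of x
for x0 in np.arange(.06,.12,.01):
    r=l[(l[:,0]>x0)&(l[:,0]<x0+.01)]
    if len(r)>5: print(round(x0,2),r[:,1].min().round(4),r[:,1].max().round(4),((r[:,1].min()+r[:,1].max())/2).round(4))
# front edge as fn of y
for y0 in np.arange(-.045,.045,.015):
    r=l[(l[:,1]>y0)&(l[:,1]<y0+.015)]; print(round(y0,3),r[:,0].max().round(4))
m=(P[...,2]>.07)&(P[...,2]<.12)&(abs(L[...,1])<.04)&(L[...,0]>.0)&(L[...,0]<.05)
v,u=np.where(m);l=L[m];
top=l[(abs(l[:,1])>.015)&(l[:,0]>.012)]
print('plate',l[:,0].max(),top.min(0),top.max(0),len(top))
A=np.c_[top[:,:2],np.ones(len(top))];print(np.linalg.lstsq(A,top[:,2],rcond=None)[0])
for x0 in np.arange(.01,.03,.005):
    r=top[(top[:,0]>x0)&(top[:,0]<x0+.005)]
    if len(r)>5: print(round(x0,3),r[:,1].min().round(4),r[:,1].max().round(4))
```

```text
tcp [ 0.50636471 -0.13722862  0.12158921]
br x [0.03001203 0.06991737 0.10092988]
-0.045 0.1009
-0.03 0.0395
-0.015 0.0395
0.0 0.0395
0.015 0.0395
0.03 0.0394
plate 0.025093567358207388 [ 0.01200383 -0.02823441  0.00858184] [0.02495729 0.02795649 0.02043854] 1141
[ 1.96924555e-01 -3.77082042e-05  8.75892636e-03]
0.01 -0.0279 0.0276
0.015 -0.0277 0.0274
0.02 -0.0282 0.028
```

Run:
```python
from h import *
c=load('w4');P=cloud(c);t,R,s=tool();M=R.as_matrix();L=(P-t)@M
m=(P[...,2]>.007)&(P[...,2]<.028)&(abs(L[...,1])<.052)&(L[...,0]>-.04)&(L[...,0]<.06)
l=L[m]
for x0 in np.arange(-.03,.04,.005):
    r=l[(l[:,0]>x0)&(l[:,0]<x0+.005)]
    if len(r)>5: print(round(x0,3),np.sort(r[:,1])[[0,2]].round(4),np.sort(r[:,1])[[-3,-1]].round(4),len(r))
g=l[l[:,0]>.028];print('end z',t[2]-g[:,2].max(),t[2]-g[:,2].min(),'end x',np.sort(g[:,0])[[-40,-5,-1]])
m=(P[...,2]>.07)&(P[...,2]<.12)&(abs(abs(L[...,1])-.021)<.006)&(L[...,0]>-.0)&(L[...,0]<.05)
q=L[m]
for x0 in np.arange(0,.03,.003):
    r=q[(q[:,0]>x0)&(q[:,0]<x0+.003)]
    if len(r)>3: print(round(x0,3),len(r),np.percentile(r[:,2],[5,50,95]).round(4))
print(pt(c,130+388/2,80+280/2), (pt(c,130+388/2,80+280/2)-t)@M,(pt(c,130+388/2,80+340/2)-t)@M)
```

```text
-0.03 [-0.0459 -0.0458] [0.0426 0.0426] 25
-0.025 [-0.0465 -0.0458] [-0.041   0.0423] 24
-0.02 [-0.0464 -0.0455] [-0.0416  0.043 ] 14
-0.015 [-0.0462 -0.0461] [0.0427 0.0429] 27
-0.01 [-0.0458 -0.0458] [0.0424 0.0426] 27
-0.005 [-0.0457 -0.0455] [0.0425 0.0433] 25
0.0 [-0.0454 -0.0454] [0.043  0.0431] 262
0.005 [-0.046  -0.0452] [0.0428 0.043 ] 602
0.01 [-0.0459 -0.0456] [0.0427 0.0428] 725
0.015 [-0.0457 -0.0455] [0.0426 0.0435] 625
0.02 [-0.0461 -0.0453] [0.043  0.0431] 571
0.025 [-0.0458 -0.045 ] [0.0429 0.0429] 513
0.03 [-0.0458 -0.0457] [0.0428 0.0435] 707
0.035 [-0.0456 -0.0455] [0.0434 0.0434] 754
0.04 [-0.0446 -0.0429] [0.0343 0.0376] 53
end z 0.006978200050586442 0.024118574867455375 end x [0.04011261 0.04028364 0.04035292]
0.0 205 [0.0116 0.0126 0.0136]
0.003 210 [0.0116 0.0125 0.0135]
0.006 214 [0.0115 0.0125 0.0136]
0.009 225 [0.0115 0.0125 0.0134]
0.012 215 [0.0114 0.0124 0.0134]
0.015 202 [0.0097 0.0116 0.0134]
0.018 232 [0.0095 0.0112 0.0132]
0.021 261 [0.0102 0.0123 0.0136]
0.024 175 [0.0128 0.0154 0.0194]
[ 0.49154094 -0.13393744  0.13971735] [ 0.01519685  0.00014074 -0.01811744] [ 0.00903975  0.00013334 -0.03826849]
```

Emit:
{"op": "step_arm", "data": {"moves": [[255, [-0.0017, -0.0012, 0.03], [0, 0, 0]], [255, [-0.0017, -0.0012, 0.06], [0, 0, 0]], [255, [-0.0017, -0.0012, 0.07], [0, 0, 0]], [255, [-0.0017, -0.0012, 0.07], [0, 0, 0]], [255, [-0.0017, -0.0012, 0.078], [0, 0, 0]], [255, [-0.0017, -0.0012, 0.084], [0, 0, 0]], [255, [-0.0017, -0.0012, 0.088], [0, 0, 0]], [255, [-0.0017, -0.0012, 0.088], [0, 0, 0]]]}}

```text
time: 6.0
tcp_pos: [0.5067, -0.1397, 0.0346]
tool_rot: [180.0, -0.1, 167.9]
ft_force: [-6.2, 1.1, 3.0]
gripper_width: 0.0118
grasp_force: 61.3
```

Emit:
{"op": "step_arm", "data": {"moves": [[255, [0.0015, 0, 0], [0, 0, 0]], [255, [0.0015, 0, 0.002], [0, 0, 0]], [255, [0.0015, 0, 0.003], [0, 0, 0]], [255, [0.0015, 0, 0.003], [0, 0, 0]]]}}

```text
time: 6.4
tcp_pos: [0.506, -0.1396, 0.0327]
tool_rot: [-180.0, -0.0, 167.9]
ft_force: [-8.1, 2.9, 10.7]
gripper_width: 0.012
grasp_force: 62.3
```

Emit:
{"op": "step_arm", "data": {"moves": [[255, [0.002, 0, 0], [0, 0, 0]], [255, [0.002, 0, 0.0], [0, 0, 0]], [255, [0.002, 0, 0.0], [0, 0, 0]]]}}

```text
time: 6.7
tcp_pos: [0.5061, -0.1396, 0.0328]
tool_rot: [-180.0, 0.3, 167.9]
ft_force: [-4.3, 2.0, 7.6]
gripper_width: 0.012
grasp_force: 61.7
```

Run:
```python
from h import *
c=snap('wrist','w5');P=cloud(c);t,R,s=tool();M=R.as_matrix();L=(P-t)@M
print(t,s['ft_force'],s['torque'],s['tool_rot'])
m=(P[...,2]>.004)&(P[...,2]<.03)&(abs(L[...,1])<.052)&(L[...,0]>-.04)&(L[...,0]<.06)
for nm,ylo,yhi in (('L',-.027,-.015),('R',.015,.027),('F',-.012,.012)):
    for x0 in np.arange(.0,.045,.003):
        r=L[m&(L[...,1]>ylo)&(L[...,1]<yhi)&(L[...,0]>x0)&(L[...,0]<x0+.003)]
        if len(r)>3: print(nm,round(x0,3),len(r),(t[2]-np.percentile(r[:,2],[5,50,95])).round(4))
cv2.imwrite('pics/w5b.png',cv2.resize(c['image'][150:390,160:480],(800,600),interpolation=cv2.INTER_CUBIC)[:,:,::-1])
```

```text
[ 0.50613755 -0.1396458   0.03277768] [-3.78909555  1.64339082  6.44405699] [0.15389262 0.15585626 0.04676447] [-179.98921112    0.25200457  167.89235872]
L 0.0 107 [0.0212 0.0201 0.0191]
L 0.003 113 [0.021  0.0198 0.0188]
L 0.006 103 [0.0205 0.0195 0.0182]
L 0.009 107 [0.0218 0.0202 0.0183]
L 0.012 132 [0.0215 0.0193 0.0177]
L 0.015 207 [0.0193 0.0165 0.0077]
L 0.018 100 [0.0094 0.0084 0.0075]
L 0.021 107 [0.0094 0.0084 0.0075]
L 0.024 50 [0.0095 0.0085 0.0076]
L 0.027 88 [0.0229 0.0151 0.0076]
L 0.03 97 [0.0228 0.0214 0.008 ]
L 0.033 112 [0.0232 0.0151 0.0079]
L 0.036 144 [0.0219 0.0089 0.0076]
L 0.039 103 [0.0089 0.0076 0.0047]
R 0.0 110 [0.0211 0.0202 0.0191]
R 0.003 110 [0.0207 0.0197 0.0189]
R 0.006 102 [0.0205 0.0195 0.0182]
R 0.009 105 [0.0218 0.0203 0.0183]
R 0.012 124 [0.0215 0.0195 0.0176]
R 0.015 204 [0.0193 0.0165 0.0079]
R 0.018 105 [0.0095 0.0084 0.0074]
R 0.021 90 [0.0095 0.0085 0.0075]
R 0.024 27 [0.017  0.0087 0.0078]
R 0.027 93 [0.0229 0.0219 0.008 ]
R 0.03 103 [0.0234 0.0223 0.008 ]
R 0.033 118 [0.0232 0.0219 0.0081]
R 0.036 161 [0.0217 0.0089 0.0075]
R 0.039 83 [0.009  0.0076 0.0061]
F 0.0 83 [0.0268 0.0254 0.0198]
F 0.003 83 [0.0264 0.0253 0.0198]
F 0.006 114 [0.0265 0.0251 0.0193]
F 0.009 338 [0.0279 0.0245 0.0185]
F 0.012 279 [0.024  0.0188 0.0178]
F 0.015 417 [0.0191 0.0163 0.0079]
F 0.018 201 [0.0094 0.0083 0.0073]
F 0.021 181 [0.0095 0.0085 0.0075]
F 0.024 24 [0.021  0.0207 0.0196]
F 0.027 210 [0.0234 0.0222 0.0211]
F 0.03 249 [0.0233 0.0225 0.0214]
F 0.033 259 [0.0236 0.0223 0.0211]
F 0.036 404 [0.022  0.0117 0.0077]
F 0.039 187 [0.009  0.0078 0.0048]
```

View pics/w5b.png

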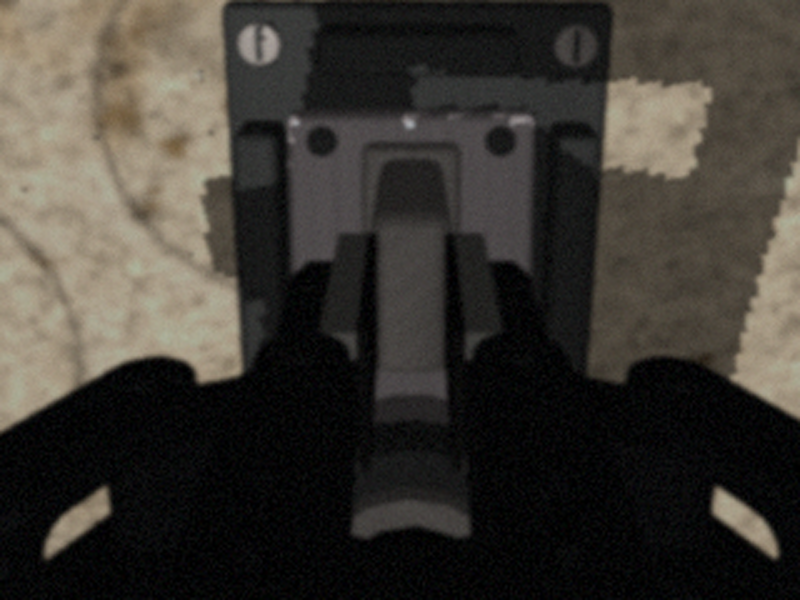

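The base end is at tool x≈16 mm, with a gap of about 9 mm to the near end wall. The head has pitched in the grip with its tower end riding on a wall, and it is about 1.5 mm to the left. I'll lift a little, shift and measure again.

Emit:
{"op": "step_arm", "data": {"moves": [[255, [0.0, 0.0015, -0.01], [0, 0, 0]], [255, [0.0, 0.0015, -0.02], [0, 0, 0]], [255, [0.0, 0.0015, -0.02], [0, 0, 0]], [255, [0.0, 0.0015, -0.02], [0, 0, 0]], [255, [0.0, 0.0015, -0.02], [0, 0, 0]], [255, [0.0, 0.0015, -0.02], [0, 0, 0]]]}}

```text
time: 7.35
tcp_pos: [0.5044, -0.1377, 0.0503]
tool_rot: [180.0, -0.1, 167.9]
ft_force: [-0.8, -0.1, -4.9]
gripper_width: 0.0116
grasp_force: 60.3
```

```bash
cat > meas.py <<'E'
from h import *
def meas(tag):
    c=snap('wrist',tag);P=cloud(c);t,R,s=tool();M=R.as_matrix();L=(P-t)@M
    print(t.round(4),np.round(s['ft_force'],1),np.round(s['tool_rot'],2))
    x,y,z=L[...,0],L[...,1],L[...,2]
    pl=(abs(abs(y)-.0215)<.004)&(x>-.002)&(x<.03)&(P[...,2]>.012)&(z<.03)
    for x0 in np.arange(0,.03,.002):
        r=z[pl&(x>=x0)&(x<x0+.002)]
        if len(r)>3: print(round(x0,3),len(r),np.percentile(r,[5,50,95]).round(4))
    w=(x>.0)&(x<.03)&(P[...,2]>.017)&(P[...,2]<.028)&(abs(abs(y)-.038)<.009)
    for sg in (-1,1):
        q=np.sort(y[w&(y*sg>0)]);print('wall y',np.percentile(q,[1,50,99]).round(4))
    e=(x>.02)&(x<.06)&(P[...,2]>.017)&(P[...,2]<.028)&(abs(y)<.02)
    print('end wall x',np.percentile(x[e],[1,50,99]).round(4),'outer',np.percentile(x[(P[...,2]>.005)&(P[...,2]<.028)&(abs(y)<.03)&(x<.06)&(x>.02)],[99.5,100]).round(4))
    q=(abs(z-np.median(z[pl]))<.002)&(x>.002)&(x<.012)&(abs(y)<.035)
    print('plate y',np.percentile(y[q],[.5,99.5]).round(4))
    return c,L
E
python3 -c "
from meas import *
meas('w6');snap('side','s6');snap('scene','c6')
"
```

```text
[ 0.5045 -0.1378  0.0503] [-0.3 -0.  -4.9] [ 1.8000e+02 -6.0000e-02  1.6789e+02]
0.0 108 [-0.0869  0.0123  0.0132]
0.002 143 [-0.0872  0.012   0.0132]
0.004 202 [-0.0872 -0.0474  0.0133]
0.006 981 [-0.0862 -0.0761  0.0125]
0.008 212 [-0.1151 -0.1119  0.0133]
0.01 586 [-0.1156 -0.0823  0.013 ]
0.012 138 [-0.0888  0.0104  0.0133]
0.014 215 [-0.1194 -0.0969  0.013 ]
0.016 1385 [-0.121  -0.1109  0.0108]
0.018 142 [-0.1235  0.0128  0.014 ]
0.02 147 [0.0126 0.0149 0.0207]
0.024 15 [0.0279 0.029  0.0297]
0.026 47 [0.0272 0.0283 0.0292]
0.028 51 [0.0271 0.0281 0.0291]
wall y [-0.0413 -0.0359 -0.0314]
wall y [0.0305 0.0351 0.0404]
end wall x [0.0253 0.0305 0.0349] outer [0.0387 0.0391]
plate y [-0.0344  0.0349]
```

Run:
```python
from h import *
c=load('w6');P=cloud(c);t,R,s=tool();L=(P-t)@R.as_matrix();x,y,z=L[...,0],L[...,1],L[...,2]
pl=(abs(abs(y)-.0215)<.004)&(x>-.02)&(z>.006)&(z<.025)
for x0 in np.arange(-.01,.03,.002):
    r=z[pl&(x>=x0)&(x<x0+.002)]
    if len(r)>3: print(round(x0,3),len(r),np.percentile(r,[5,50,95]).round(4))
for z0 in (.009,.011,.013):
    q=(z>z0)&(z<z0+.002)&(x>.004)&(x<.018)&(abs(y)<.035); print('py',np.percentile(y[q],[0.5,1,99,99.5]).round(4))
for n in ('s6','c6'):
    c=load(n);P=cloud(c);h=P[...,2]
    d=np.hypot(P[...,0]-.541,P[...,1]+.146)
    L=(P-t)@R.as_matrix();x,y=L[...,0],L[...,1]
    for x0 in np.arange(-.12,.05,.006):
        m=(x>=x0)&(x<x0+.006)&(abs(y)<.03)&(h<.13)
        if m.sum()>2: print(n,round(x0,3),m.sum(),np.percentile(h[m],[0,50,100]).round(3))
u,v=map(int,proj(load('s6'),[.54,-.145,.05]))
a=load('s6')['image'][v-38:v+37,u-50:u+50];b=load('c6')['image']
u,v=map(int,proj(load('c6'),[.54,-.145,.05]));b=b[v-38:v+37,u-50:u+50]
cv2.imwrite('pics/sc6.png',cv2.resize(np.hstack([a,b]),(800,300),interpolation=cv2.INTER_CUBIC)[:,:,::-1])
```

```text
-0.01 93 [0.0111 0.0121 0.0132]
-0.008 91 [0.0113 0.0121 0.0132]
-0.006 93 [0.0114 0.0124 0.0133]
-0.004 89 [0.0111 0.0124 0.0134]
-0.002 94 [0.0115 0.0124 0.0135]
0.0 97 [0.0115 0.0125 0.0134]
0.002 98 [0.0116 0.0126 0.0135]
0.004 94 [0.0115 0.0125 0.0136]
0.006 93 [0.0118 0.0128 0.0138]
0.008 97 [0.0119 0.0127 0.0137]
0.01 92 [0.0118 0.0129 0.0138]
0.012 82 [0.0103 0.0116 0.0135]
0.014 99 [0.0102 0.0112 0.0134]
0.016 107 [0.0105 0.0114 0.0137]
0.018 117 [0.0106 0.0131 0.0142]
0.02 160 [0.0128 0.0149 0.0208]
py [-0.0229 -0.0229  0.0227  0.0228]
py [-0.0272 -0.027   0.0266  0.027 ]
py [-0.0278 -0.0276  0.0276  0.0277]
s6 -0.12 26 [-0.002  0.001  0.009]
s6 -0.114 34 [0.006 0.01  0.027]
s6 -0.108 26 [0.009 0.022 0.075]
s6 -0.102 35 [0.007 0.038 0.075]
s6 -0.096 68 [0.006 0.043 0.082]
s6 -0.09 44 [0.006 0.072 0.085]
s6 -0.084 57 [0.007 0.074 0.111]
s6 -0.078 49 [0.007 0.079 0.111]
s6 -0.072 50 [0.005 0.078 0.115]
s6 -0.066 56 [0.006 0.079 0.112]
s6 -0.06 46 [0.008 0.073 0.112]
s6 -0.054 36 [0.007 0.064 0.108]
s6 -0.048 33 [0.006 0.041 0.081]
s6 -0.042 25 [0.008 0.039 0.075]
s6 -0.036 26
[... 634 characters left out ...]
.108]
c6 -0.072 16 [0.007 0.059 0.087]
c6 -0.066 18 [0.007 0.059 0.08 ]
c6 -0.06 27 [0.008 0.07  0.11 ]
c6 -0.054 43 [0.009 0.064 0.108]
c6 -0.048 40 [0.008 0.046 0.074]
c6 -0.042 27 [0.005 0.041 0.073]
c6 -0.036 16 [0.005 0.038 0.041]
c6 -0.03 15 [0.007 0.039 0.044]
c6 -0.024 10 [0.006 0.037 0.042]
c6 -0.018 19 [0.007 0.04  0.066]
c6 -0.012 27 [0.007 0.042 0.112]
c6 -0.006 42 [0.005 0.058 0.13 ]
c6 0.0 58 [0.003 0.071 0.119]
c6 0.006 113 [0.004 0.089 0.129]
c6 0.012 90 [0.006 0.042 0.129]
c6 0.018 45 [0.007 0.036 0.042]
c6 0.024 24 [-0.829  0.009  0.024]
c6 0.03 62 [-0.824  0.013  0.024]
c6 0.036 72 [-0.825  0.003  0.025]
c6 0.042 45 [-0.829 -0.002  0.007]
c6 0.048 36 [-0.826 -0.001  0.003]
```

View pics/sc6.png

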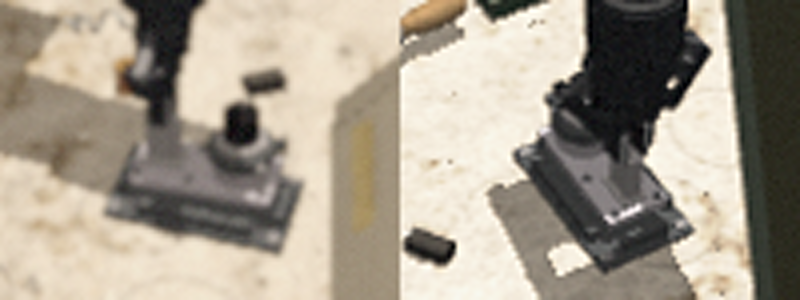

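Both views show the head nearly level just over the bracket. It has slid about 4.5 mm in the grip, so I correct for that and go down again.

Emit:
{"op": "step_arm", "data": {"moves": [[255, [0.0009, -0.0003, 0.0], [0, 2, 0]], [255, [0.0009, -0.0003, 0.004], [0, 2, 0]], [255, [0.0009, -0.0003, 0.008], [0, 2, 0]], [255, [0.0009, -0.0003, 0.011], [0, 2, 0]], [255, [0.0009, -0.0003, 0.014], [0, 2, 0]], [255, [0.0009, -0.0003, 0.016], [0, 2, 0]], [255, [0.0009, -0.0003, 0.016], [0, 2, 0]]]}}

```text
time: 8.2
tcp_pos: [0.5036, -0.1379, 0.0345]
tool_rot: [-180.0, -2.0, 167.9]
ft_force: [-0.7, -0.6, -6.3]
gripper_width: 0.0113
grasp_force: 60.3
```

Emit:
{"op": "step_arm", "data": {"moves": [[255, [0, 0, 0.002], [0, 0, 0]], [255, [0, 0, 0.0035], [0, 0, 0]], [255, [0, 0, 0.0035], [0, 0, 0]]]}}

```text
time: 8.5
tcp_pos: [0.5037, -0.1379, 0.0311]
tool_rot: [-180.0, -2.0, 167.9]
ft_force: [1.0, -1.0, -5.5]
gripper_width: 0.0116
grasp_force: 60.3
```

Emit:
{"op": "step_arm", "data": {"moves": [[255, [0, 0, 0.001], [0, 0, 0]], [0, [0, 0, 0.001], [0, 0, 0]], [0, [0, 0, 0.001], [0, 0, 0]], [0, [0, 0, 0.001], [0, 0, 0]], [0, [0, 0, 0.0], [0, 0, 0]], [0, [0, 0, -0.03], [0, -2, 0]], [0, [0, 0, -0.07], [0, -2, 0]], [0, [0, 0, -0.12], [0, -2, 0]], [0, [0, 0, -0.13], [0, -2, 0]], [0, [0, 0, -0.13], [0, -2, 0]]]}}

```text
time: 9.5
tcp_pos: [0.5097, -0.1393, 0.1636]
tool_rot: [-180.0, 0.3, 167.9]
ft_force: [-0.5, 0.2, 0.5]
gripper_width: 0.0857
grasp_force: 0.0
```

```bash
cat > head.py <<'E'
from h import *
def head(tag,crop=True):
    c=snap('wrist',tag);P=cloud(c);z=P[...,2];d=np.hypot(P[...,0]-.541,P[...,1]+.146)
    m=(z>.08)&(z<.09)&(d<.08);k=cv2.minAreaRect((P[m][:,:2]*1000).astype(np.float32));print('knob',k,np.median(z[m]))
    kk=np.array(k[0])/1000;d2=np.hypot(P[...,0]-kk[0],P[...,1]-kk[1])
    m=(z>.06)&(z<.073)&(d2>.045)&(d<.09);r=cv2.minAreaRect((P[m][:,:2]*1000).astype(np.float32));print('handle',r,np.median(z[m]))
    h=np.array(r[0])/1000;a=np.arctan2(*(kk-h)[::-1]);cen=(h*30+kk*36)/66;print('axis',np.degrees(a),np.linalg.norm(kk-h),'cen',cen)
    A=np.array([[np.cos(a),np.sin(a)],[-np.sin(a),np.cos(a)]]);L=(P[...,:2]-cen)@A.T
    m=(abs(abs(L[...,1])-.022)<.004)&(L[...,0]>-.058)&(L[...,0]<.058)&(z>.012)&(z<.03)
    for x0 in np.arange(-.06,.06,.012):
        q=m&(L[...,0]>x0)&(L[...,0]<x0+.012)
        if q.sum()>10: print(round(x0,3),q.sum(),np.median(z[q]).round(4))
    return c
E
python3 - <<'E'
from head import *
c=head('w7');u,v=proj(c,[.563,-.151,.06]);print(u,v,tool()[0])
u,v=int(u),int(v);x0=min(max(u-60,0),520);y0=min(max(v-45,0),310)
print('crop',x0,y0);cv2.imwrite('pics/w7b.png',cv2.resize(c['image'][y0:y0+90,x0:x0+120],(800,600),interpolation=cv2.INTER_CUBIC)[:,:,::-1])
E
```

```text
knob ((570.8330078125, -152.82583618164062), (30.223201751708984, 31.28615951538086), 89.10394287109375) 0.0859498773813423
handle ((506.0775146484375, -138.9922332763672), (13.732537269592285, 29.734437942504883), 78.107666015625) 0.06785925353030114
axis -12.058736291215718 0.06621663283693706 cen [ 0.54139869 -0.14653783]
-0.06 184 0.019
-0.048 210 0.0183
-0.036 229 0.0183
-0.024 221 0.0183
-0.012 190 0.0187
-0.0 191 0.0183
0.012 128 0.0184
323.7780809260109 247.0931212971346 [ 0.50820381 -0.13885025  0.16145898]
crop 263 202
```

View pics/w7b.png

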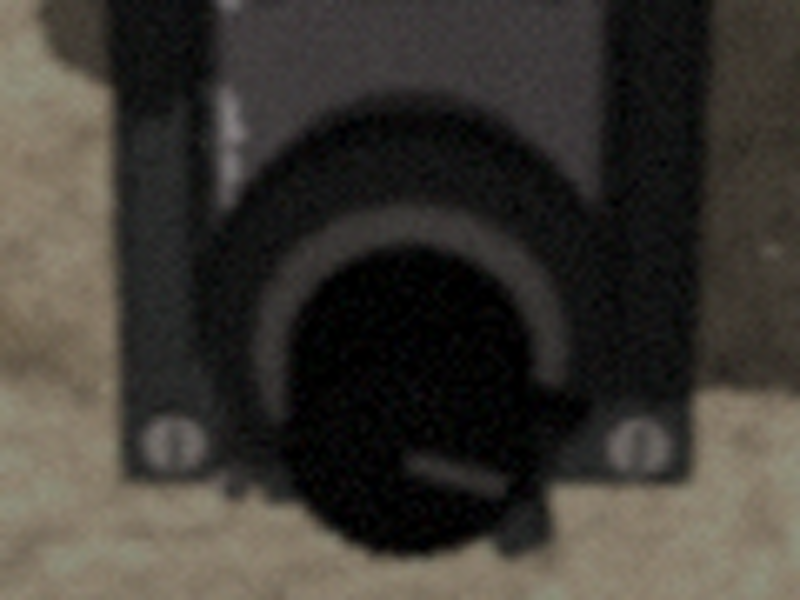

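The head is seated: its centre is (0.5414, -0.1465), matching the bracket, and the plate top is flat at 18 mm. The knob line runs from (410,458) to (505,488) and the nose is at (575,400). The lug is at (525,525) and the pin at about (240,485), while the tooth is hidden. I move so the camera is above the tower.

Emit:
{"op": "step_arm", "data": {"moves": [[0, [-0.04, 0, 0.0], [0, 0, 0]], [0, [-0.08, 0, 0.02], [0, 0, 0]], [0, [-0.11, 0, 0.025], [0, 0, 0]], [0, [-0.112, 0, 0.025], [0, 0, 0]], [0, [-0.112, 0, 0.025], [0, 0, 0]], [0, [-0.112, 0, 0.025], [0, 0, 0]]]}}

```text
time: 10.15
tcp_pos: [0.6162, -0.162, 0.1351]
tool_rot: [180.0, -0.2, 167.9]
ft_force: [0.2, -0.2, -0.7]
gripper_width: 0.0856
grasp_force: 0.0
```

Run:
```python
from head import *
c=head('w8');u,v=proj(c,[.5708,-.1528,.06]);print(u,v,tool()[0])
u,v=int(u),int(v);x0=min(max(u-60,0),520);y0=min(max(v-45,0),310)
print('crop',x0,y0)
im=cv2.resize(c['image'][y0:y0+90,x0:x0+120],(800,600),interpolation=cv2.INTER_CUBIC)
im=cv2.convertScaleAbs(im,alpha=2.2,beta=10)
cv2.imwrite('pics/w8b.png',im[:,:,::-1])
```

```text
knob ((570.9169921875, -152.7523956298828), (30.608964920043945, 30.367828369140625), 76.04705810546875) 0.08608748909853209
handle ((506.97100830078125, -138.5712127685547), (13.536619186401367, 29.464326858520508), 77.36531829833984) 0.06795226885135769
axis -12.504013475702756 0.06549957864434645 cen [ 0.54185064 -0.1463064 ]
-0.06 308 0.019
-0.048 363 0.0183
-0.036 357 0.0183
-0.024 328 0.0183
-0.012 319 0.0187
-0.0 265 0.0183
0.012 13 0.0187
0.048 50 0.0184
323.03178156460393 132.70062622040956 [ 0.61637829 -0.16200277  0.13573629]
crop 263 87
```

View pics/w8b.png

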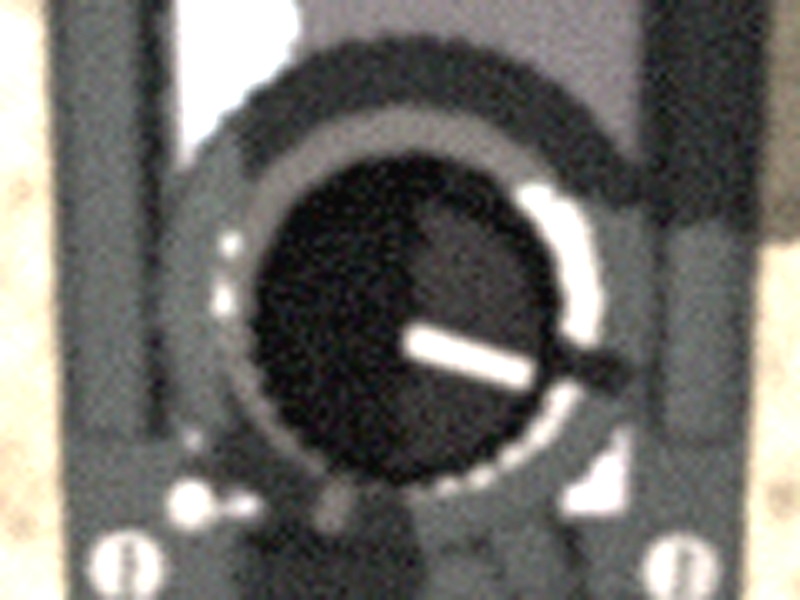

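The nose is at (600,370), the tooth at (333,505) and the pin at about (190,505); the knob line runs from (410,335) to (530,375).

Run:
```python
from h import *
c=load('w8')
f=lambda u,v,z: onz(c,263+u*.15,87+v*.15,z)[:2]
k=np.array([.5709,-.1527])
for n,u,v,z in (('nose',605,372,.061),('nosein',565,362,.063),('tooth',333,508,.060),('linein',410,338,.086),('lineout',530,375,.086),('pin',190,505,.051),('lug?',530,560,.05)):
    p=f(u,v,z);d=p-k;print(n,p.round(4),np.linalg.norm(d).round(4),'rad cw from head x',((np.radians(-12.2)-np.arctan2(d[1],d[0])+np.pi)%(2*np.pi)-np.pi).round(3))
a,b=f(410,338,.086),f(530,375,.086);d=b-a;print('line',np.radians(-12.2)-np.arctan2(d[1],d[0]))
# collar centre check: fit circle to collar/knob from depth at z .05-.058
go([k[0],k[1],.1],12)
```

```text
nose [ 0.5821 -0.1331] 0.0226 rad cw from head x -1.263
nosein [ 0.58   -0.1371] 0.018 rad cw from head x -1.257
tooth [ 0.5904 -0.1645] 0.0228 rad cw from head x 0.329
linein [ 0.5716 -0.152 ] 0.001 rad cw from head x -1.026
lineout [ 0.5774 -0.1415] 0.0129 rad cw from head x -1.255
pin [ 0.5883 -0.1806] 0.0329 rad cw from head x 0.801
lug? [ 0.6026 -0.1447] 0.0327 rad cw from head x -0.459
line -1.274548713698181
cur [ 0.6164 -0.162   0.1357] yaw 77.89 q6 -93.6 dist 0.059 shift [ 0.0463 -0.0004  0.0358] turn [-6.000e-02 -1.000e-01  6.589e+01]
```

Emit:
{"op": "step_arm", "data": {"moves": [[0, [0.025, 0, 0.0], [0, 0, 0]], [0, [0.0463, -0.0004, 0.0], [0, 0, 0]], [0, [0.0463, -0.0004, 0.0], [0, 0, 0]], [0, [0.0463, -0.0004, 0.03], [0, 0, 0]], [0, [0.0463, -0.0004, 0.055], [0, 0, 0]], [0, [0.0463, -0.0004, 0.067], [0, 0, 0]], [0, [0.0463, -0.0004, 0.067], [0, 0, 0]], [0, [0.0463, -0.0004, 0.067], [0, 0, 0]]]}}

```text
time: 11.0
tcp_pos: [0.5733, -0.1533, 0.07]
tool_rot: [-180.0, 0.1, 167.9]
ft_force: [0.6, -1.1, 0.2]
gripper_width: 0.0855
grasp_force: 0.0
```

Emit:
{"op": "step_arm", "data": {"moves": [[255, [0, 0, 0], [0, 0, 0]], [255, [0, 0, 0], [0, 0, 0]], [255, [0, 0, 0], [0, 0, 0]], [255, [0, 0, 0], [0, 0, 0]], [255, [0, 0, 0], [0, 0, 0]]]}}

```text
time: 11.5
tcp_pos: [0.5725, -0.1531, 0.0695]
tool_rot: [-180.0, 0.0, 167.9]
ft_force: [0.2, -1.0, -0.1]
gripper_width: 0.0122
grasp_force: 0.0
```

Run:
```python
from h import *
c=snap('wrist','w9');t,R,s=tool();print(t,s['gripper_width'],s['grasp_force'],s['ft_force'],s['time'])
im=cv2.convertScaleAbs(cv2.resize(c['image'][150:390,160:480],(480,360),interpolation=cv2.INTER_CUBIC),alpha=2)
d=snap('side','s9');u,v=map(int,proj(d,[.55,-.145,.06]))
b=cv2.resize(d['image'][v-45:v+45,u-40:u+40],(320,360),interpolation=cv2.INTER_CUBIC)
cv2.imwrite('pics/w9b.png',np.hstack([im,b])[:,:,::-1])
```

```text
[ 0.57244813 -0.1530417   0.06934169] 0.004509074645002 0.0 [-0.01600878  1.03769019 -0.23072551] 11.55
```

View pics/w9b.png

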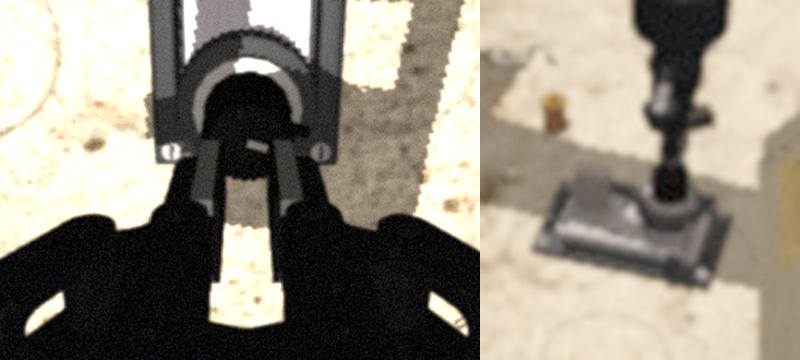

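The fingers look nearly shut just above or in front of the knob and are not holding it. I check this with depth numbers; my viewing budget is used up, so from here I work with numbers only.

Run:
```python
from h import *
t,R,s=tool();M=R.as_matrix();print(t,s['gripper_width'],s['grasp_force'],s['tool_rot'])
c=load('w9');P=cloud(c);L=(P-t)@M
for r,u0 in ((248,300),(255,300),(265,295),(255,347),(265,350),(240,325),(230,320)):
    print((u0,r),P[r,u0].round(4),L[r,u0].round(4))
d=load('s9');P=cloud(d);L=(P-t)@M
x,y=L[...,0],L[...,1]
m=(abs(x)<.04)&(abs(y)<.05)&(P[...,2]>.02)&(P[...,2]<.2)
for z0 in np.arange(.03,.2,.008):
    q=m&(P[...,2]>=z0)&(P[...,2]<z0+.008)
    if q.sum(): print(round(z0,3),q.sum(),x[q].min().round(3),x[q].max().round(3),y[q].min().round(3),y[q].max().round(3),'ymed',np.median(y[q]).round(3))
```

```text
[ 0.57245692 -0.15303865  0.06928252] 6.502205481469838e-05 0.0 [-1.79994298e+02  7.84217648e-03  1.67898054e+02]
(300, 248) [ 0.5601 -0.1604  0.1104] [ 0.0106 -0.0098 -0.0411]
(300, 255) [ 0.56   -0.1599  0.1174] [ 0.0108 -0.0094 -0.0481]
(295, 265) [ 0.5597 -0.1612  0.126 ] [ 0.0108 -0.0106 -0.0567]
(347, 255) [ 0.5641 -0.1419  0.117 ] [ 0.0105  0.0092 -0.0477]
(350, 265) [ 0.5641 -0.1413  0.1257] [ 0.0106  0.0097 -0.0564]
(325, 240) [ 0.5694 -0.1518  0.0849] [ 0.0033  0.0006 -0.0156]
(320, 230) [ 0.5632 -0.1529  0.0863] [ 0.0091 -0.0018 -0.0171]
0.03 17 -0.021 0.015 -0.025 -0.015 ymed -0.022
0.038 23 -0.034 0.027 -0.03 0.018 ymed -0.024
0.046 89 -0.034 0.029 -0.029 0.02 ymed -0.014
0.054 45 -0.024 0.023 -0.03 0.015 ymed -0.013
0.062 20 -0.014 0.015 -0.017 -0.001 ymed -0.012
0.07 21 -0.014 0.017 -0.016 0.0 ymed -0.012
0.078 22 -0.013 0.016 -0.015 0.01 ymed -0.01
0.086 33 -0.012 0.013 -0.015 0.008 ymed -0.005
0.094 1 0.006 0.006 -0.008 -0.008 ymed -0.008
0.102 7 -0.011 0.01 -0.01 0.001 ymed -0.008
0.11 17 -0.011 0.01 -0.019 0.004 ymed -0.01
0.118 11 -0.01 0.01 -0.019 0.001 ymed -0.013
0.126 14 -0.011 0.01 -0.018 -0.003 ymed -0.013
0.134 3 -0.012 0.002 -0.017 0.007 ymed -0.006
0.142 8 -0.013 -0.002 -0.025 0.015 ymed 0.004
0.15 12 -0.013 0.01 -0.035 -0.01 ymed -0.032
0.158 8 -0.013 0.009 -0.041 -0.012 ymed -0.025
0.166 24 -0.017 0.016 -0.049 0.019 ymed -0.017
0.174 19 -0.017 0.015 -0.049 0.017 ymed -0.017
0.182 15 -0.017 0.016 -0.044 0.015 ymed -0.021
0.19 16 -0.018 0.018 -0.049 0.009 ymed -0.02
0.198 11 -0.02 0.019 -0.049 0.014 ymed -0.018
```

```bash
cat > tips.py <<'E'
from h import *
def tips(tag):
    c=snap('wrist',tag);P=cloud(c);t,R,s=tool();L=(P-t)@R.as_matrix();x,y,z=L[...,0],L[...,1],L[...,2]
    m=(abs(x)<.0135)&(abs(y)<.06)&(P[...,2]>.092)&(z>-.075)
    print(tag,t.round(4),'w',round(s['gripper_width'],4),s['grasp_force'])
    for sg in (-1,1):
        q=m&(y*sg>0); 
        if q.sum()>5: print(sg,q.sum(),'zmax',np.sort(z[q])[[-30,-10,-3]].round(4),'y at tip',np.percentile(y[q&(z>np.sort(z[q])[-10]-.008)],[2,50,98]).round(4),'all y',y[q].min().round(4),y[q].max().round(4))
if __name__=='__main__':
    import sys; tips(sys.argv[1])
E
python3 tips.py w10
```

```text
w10 [ 0.5724 -0.153   0.0692] w -0.0002 0.0
-1 1691 zmax [-0.0375 -0.0353 -0.0345] y at tip [-0.0126 -0.0053 -0.0003] all y -0.0218 -0.0003
1 1712 zmax [-0.0371 -0.0356 -0.0351] y at tip [0.0001 0.005  0.0125] all y 0.0001 0.0212
```

Emit:
{"op": "step_arm", "data": {"moves": [[120, [0, 0, -0.015], [0, 0, 0]], [120, [0, 0, -0.03], [0, 0, 0]], [120, [0, 0, -0.03], [0, 0, 0]], [120, [0, 0, -0.03], [0, 0, 0]], [120, [0, 0, -0.03], [0, 0, 0]]]}}

```text
time: 12.15
tcp_pos: [0.5718, -0.1529, 0.0983]
tool_rot: [180.0, -0.1, 167.9]
ft_force: [0.2, 0.6, -0.0]
gripper_width: 0.0453
grasp_force: 0.0
```

```bash
python3 tips.py w11
```

```text
w11 [ 0.5718 -0.1529  0.0983] w 0.045 0.0
-1 2468 zmax [-0.0363 -0.0351 -0.0346] y at tip [-0.0344 -0.0228 -0.0225] all y -0.0393 -0.0224
1 2474 zmax [-0.0364 -0.035  -0.034 ] y at tip [0.0223 0.0226 0.034 ] all y 0.0222 0.0391
```

Emit:
{"op": "step_arm", "data": {"moves": [[0, [0, 0, 0], [0, 0, 0]], [0, [0, 0, 0], [0, 0, 0]], [0, [0, 0, 0], [0, 0, 0]], [0, [0, 0, 0], [0, 0, 0]]]}}

```text
time: 12.6
tcp_pos: [0.5724, -0.153, 0.0991]
tool_rot: [-180.0, -0.0, 167.9]
ft_force: [-0.2, 0.5, -0.7]
gripper_width: 0.0851
grasp_force: 0.0
```

```bash
python3 tips.py w12; python3 -c "
from head import *
head('w13')"
```

```text
w12 [ 0.5724 -0.153   0.0992] w 0.0856 0.0
-1 2588 zmax [-0.046  -0.0449 -0.0445] y at tip [-0.0529 -0.0429 -0.0425] all y -0.0569 -0.0421
1 2593 zmax [-0.046  -0.0451 -0.0445] y at tip [0.0422 0.0427 0.0529] all y 0.042 0.0567
knob ((570.6431884765625, -152.57269287109375), (30.965015411376953, 30.816648483276367), 62.173484802246094) 0.08602986249805569
handle ((506.39251708984375, -138.76828002929688), (13.831202507019043, 29.18880271911621), 78.39187622070312) 0.06793500331503773
axis -12.1257983282458 0.06571689727574545 cen [ 0.54143834 -0.14629796]
-0.06 336 0.019
-0.048 424 0.0182
-0.036 397 0.0182
-0.024 376 0.0184
-0.012 348 0.0186
-0.0 360 0.0183
0.012 98 0.0183
```

Both views show the real fingertips about 34.5 mm behind the reported TCP (44.5 mm when fully open). That also explains the weak grip and slip on the handle. I now go 66 mm lower with that offset applied.

Emit:
{"op": "step_arm", "data": {"moves": [[0, [0.0017, 0, 0.03], [0, 0, 0]], [0, [0.0017, 0, 0.055], [0, 0, 0]], [0, [0.0017, 0, 0.066], [0, 0, 0]], [0, [0.0017, 0, 0.066], [0, 0, 0]], [255, [0.0017, 0, 0.066], [0, 0, 0]], [255, [0.0017, 0, 0.066], [0, 0, 0]], [255, [0.0017, 0, 0.066], [0, 0, 0]], [255, [0.0017, 0, 0.066], [0, 0, 0]], [255, [0.0017, 0, 0.066], [0, 0, 0]], [255, [0.0017, 0, 0.066], [0, 0, 0]]]}}

```text
time: 13.7
tcp_pos: [0.5714, -0.1526, 0.0344]
tool_rot: [180.0, 0.1, 167.9]
ft_force: [-1.2, 1.8, 5.2]
gripper_width: 0.0281
grasp_force: 58.8
```

Emit:
{"op": "step_arm", "data": {"moves": [[255, [0, 0, 0], [0, 0, 8]], [255, [0, 0, 0], [0, 0, 16]], [255, [0, 0, 0], [0, 0, 24]], [255, [0, 0, 0], [0, 0, 32]], [255, [0, 0, 0], [0, 0, 40]], [255, [0, 0, 0], [0, 0, 48]], [255, [0, 0, 0], [0, 0, 54]], [255, [0, 0, 0], [0, 0, 58]], [255, [0, 0, 0], [0, 0, 60]], [255, [0, 0, 0], [0, 0, 60]]]}}

```text
time: 14.7
tcp_pos: [0.5709, -0.1531, 0.0344]
tool_rot: [180.0, 0.1, 107.9]
ft_force: [-1.7, 0.1, 5.8]
gripper_width: 0.0278
grasp_force: 58.9
```

Emit:
{"op": "step_arm", "data": {"moves": [[255, [0, 0, 0], [0, 0, 8]], [255, [0, 0, 0], [0, 0, 16]], [255, [0, 0, 0], [0, 0, 24]], [255, [0, 0, 0], [0, 0, 29]], [255, [0, 0, 0], [0, 0, 31.4]], [255, [0, 0, 0], [0, 0, 31.4]], [255, [0, 0, 0], [0, 0, 31.4]]]}}

```text
time: 15.4
tcp_pos: [0.5708, -0.1535, 0.0345]
tool_rot: [179.9, 0.1, 76.5]
ft_force: [-2.3, -1.0, 6.8]
gripper_width: 0.0277
grasp_force: 59.2
```

Emit:
{"op": "step_arm", "data": {"moves": [[140, [0, 0, 0], [0, 0, 0]], [140, [0, 0, 0], [0, 0, 0]], [140, [0, 0, 0], [0, 0, 0]], [140, [0, 0, -0.03], [0, 0, 0]], [140, [0, 0, -0.07], [0, 0, 0]], [140, [0, 0, -0.1], [0, 0, 0]], [140, [0, 0, -0.1], [0, 0, 0]], [140, [0, 0, -0.1], [0, 0, 0]], [140, [0, 0, -0.1], [0, 0, 0]]]}}

```text
time: 16.3
tcp_pos: [0.5698, -0.1523, 0.1318]
tool_rot: [-179.8, -0.0, 76.5]
ft_force: [-0.9, -0.6, -0.0]
gripper_width: 0.0385
grasp_force: 0.0
```

Run:
```python
from head import *
c=head('w14');go([.5709,-.1527,.1],82); print(ctrl.get_state()['time'])
```

```text
knob ((570.9691772460938, -152.49220275878906), (31.211782455444336, 30.56294822692871), 86.5780029296875) 0.08608240497173078
handle ((507.26751708984375, -135.47605895996094), (14.441549301147461, 30.399648666381836), 76.92864227294922) 0.06780066945268973
axis -14.955795357310897 0.06593520043531198 cen [ 0.54201388 -0.14475759]
-0.06 159 0.0187
-0.048 191 0.0183
-0.036 231 0.0184
-0.024 260 0.0182
-0.012 260 0.0186
-0.0 168 0.0185
0.012 82 0.0182
0.024 29 0.0183
0.036 76 0.0182
0.048 124 0.0183
cur [ 0.5697 -0.1523  0.1316] yaw -13.5 q6 -2.6 dist 0.032 shift [-0.0001  0.0013  0.0316] turn [-0.15  0.13 84.5 ]
16.35
```

```bash
cat > line.py <<'E'
from h import *
def rect(c,k,z,r,N=240):
    g=np.linspace(-r,r,N);X,Y=np.meshgrid(g,g)   # X along world x, Y world y
    T=np.linalg.inv(c['T']);q=np.stack([k[0]+X,k[1]+Y,np.full_like(X,z),np.ones_like(X)],-1)@T.T
    u=c['cx']+c['fx']*q[...,0]/-q[...,2];v=c['cy']+c['fy']*q[...,1]/q[...,2]
    return cv2.remap(cv2.cvtColor(c['image'],cv2.COLOR_RGB2GRAY),u.astype(np.float32),v.astype(np.float32),cv2.INTER_LINEAR),X,Y
def line(tag,k,ax):
    c=load(tag);I,X,Y=rect(c,k,.086,.016);I=cv2.GaussianBlur(I,(5,5),0).astype(float)
    m=(np.hypot(X,Y)<.0135);th=np.percentile(I[m],50);hi=np.percentile(I[m],99.5)
    b=(m&(I>(th+hi)/2)).astype(np.uint8);n,l,s,ce=cv2.connectedComponentsWithStats(b);i=1+np.argmax(s[1:,4]);q=l==i
    p=np.c_[X[q],Y[q]];mu=p.mean(0);w,V=np.linalg.eigh(np.cov(p.T));d=V[:,1]*np.sign(V[:,1]@mu)
    a=np.degrees(np.arctan2(d[1],d[0]));print(tag,'line n',q.sum(),'centroid mm',(mu*1000).round(1),'len/wid',np.sqrt(w*12)*1000,'world deg',a.round(1),'cw rad',np.radians((ax-a+180)%360-180).round(3))
def ring(tag,k,ax,z,r0,r1,lo=-180,hi=180,st=6):
    c=load(tag);I,X,Y=rect(c,k,z,.045);A=np.degrees(np.arctan2(Y,X));cw=(ax-A+180)%360-180;rr=np.hypot(X,Y)
    print(tag,z,[(int(a),int(I[(cw>=a)&(cw<a+st)&(rr>r0)&(rr<r1)].mean())) for a in np.arange(lo,hi,st)])
E
python3 - <<'E'
from line import *
k=np.array([.5708,-.1526])
line('w8',k,-12.2);line('w13',k,-12.2);line('w14',k,-12.2);line('w14',k,-14.9)
ring('w8',k,-12.2,.060,.0225,.0255,-90,90);ring('w14',k,-14.9,.060,.0225,.0255,-120,90)
E
```

```text
w8 line n 1983 centroid mm [3.4 5.4] len/wid [ 2.94548521 11.83611132] world deg 60.4 cw rad -1.267
w13 line n 1880 centroid mm [3.5 5.3] len/wid [ 2.78825914 11.86481601] world deg 60.7 cw rad -1.272
w14 line n 1975 centroid mm [ 5.7 -3.5] len/wid [ 2.9481041  11.76773226] world deg -30.4 cw rad 0.318
w14 line n 1975 centroid mm [ 5.7 -3.5] len/wid [ 2.9481041  11.76773226] world deg -30.4 cw rad 0.271
w8 0.06 [(-90, 41), (-84, 40), (-78, 23), (-72, 24), (-66, 42), (-60, 43), (-54, 44), (-48, 43), (-42, 42), (-36, 41), (-30, 41), (-24, 41), (-18, 41), (-12, 42), (-6, 31), (0, 19), (6, 19), (12, 31), (18, 44), (24, 23), (30, 20), (36, 22), (42, 19), (48, 20), (54, 36), (60, 44), (66, 44), (72, 43), (78, 45), (84, 47)]
w14 0.06 [(-120, 23), (-114, 24), (-108, 23), (-102, 22), (-96, 23), (-90, 23), (-84, 24), (-78, 25), (-72, 25), (-66, 25), (-60, 25), (-54, 26), (-48, 25), (-42, 24), (-36, 25), (-30, 24), (-24, 23), (-18, 23), (-12, 25), (-6, 25), (0, 24), (6, 22), (12, 15), (18, 28), (24, 36), (30, 24), (36, 23), (42, 24), (48, 34), (54, 32), (60, 34), (66, 31), (72, 35), (78, 36), (84, 43)]
```

Run:
```python
from line import *
k=np.array([.5708,-.1526])
for r in ((.0235,.0255),(.0215,.0235)):
    for z in (.060,):
        ring('w8',k,-12.2,z,*r,4,40,2);ring('w14',k,-14.9,z,*r,4,40,2)
```

```text
w8 0.06 [(4, 17), (6, 19), (8, 19), (10, 19), (12, 24), (14, 28), (16, 39), (18, 43), (20, 45), (22, 38), (24, 27), (26, 20), (28, 20), (30, 20), (32, 18), (34, 22), (36, 23), (38, 25)]
w14 0.06 [(4, 23), (6, 26), (8, 22), (10, 19), (12, 13), (14, 17), (16, 24), (18, 25), (20, 32), (22, 41), (24, 45), (26, 43), (28, 32), (30, 26), (32, 23), (34, 24), (36, 25), (38, 22)]
w8 0.06 [(4, 19), (6, 20), (8, 18), (10, 20), (12, 25), (14, 33), (16, 45), (18, 49), (20, 50), (22, 44), (24, 31), (26, 22), (28, 19), (30, 17), (32, 18), (34, 19), (36, 18), (38, 21)]
w14 0.06 [(4, 24), (6, 24), (8, 17), (10, 8), (12, 5), (14, 3), (16, 9), (18, 10), (20, 17), (22, 30), (24, 30), (26, 26), (28, 23), (30, 22), (32, 21), (34, 23), (36, 23), (38, 22)]
```

```bash
python3 -c "
from h import *
go([.6164,-.162,.1357],79)"
```

```text
cur [ 0.5697 -0.1523  0.1316] yaw -13.5 q6 -2.6 dist 0.048 shift [ 0.0015  0.0476 -0.0043] turn [-0.15  0.14 87.5 ]
```

Emit:
{"op": "step_arm", "data": {"moves": [[0, [0, 0.0476, -0.004], [0, 0, -8]], [0, [0, 0.0476, -0.004], [0, 0, -16]], [0, [0, 0.0476, -0.004], [0, 0, -24]], [0, [0, 0.0476, -0.004], [0, 0, -32]], [0, [0, 0.0476, -0.004], [0, 0, -40]], [0, [0, 0.0476, -0.004], [0, 0, -48]], [0, [0, 0.0476, -0.004], [0, 0, -56]], [0, [0, 0.0476, -0.004], [0, 0, -64]], [0, [0, 0.0476, -0.004], [0, 0, -72]], [0, [0, 0.0476, -0.004], [0, 0, -72]]]}}

```text
time: 17.35
tcp_pos: [0.6163, -0.1636, 0.1356]
tool_rot: [-180.0, -0.2, 148.5]
ft_force: [1.0, -0.3, -0.3]
gripper_width: 0.0854
grasp_force: 0.0
```

Emit:
{"op": "step_arm", "data": {"moves": [[0, [0, 0, 0], [0, 0, -8]], [0, [0, 0, 0], [0, 0, -16]], [0, [0, 0, 0], [0, 0, -20]], [0, [0, 0, 0], [0, 0, -20]], [0, [0, 0, 0], [0, 0, -20]], [0, [0, 0, 0], [0, 0, -20]]]}}

```text
time: 17.95
tcp_pos: [0.6169, -0.1637, 0.1368]
tool_rot: [-180.0, -0.0, 168.4]
ft_force: [-0.1, 0.6, -0.6]
gripper_width: 0.0853
grasp_force: 0.0
```

Run:
```python
from line import *
from head import head
head('w15')
for k in (np.array([.5708,-.1526]),):
    line('w8',k,-12.2);line('w15',k,-12.2)
    for r in ((.0205,.0225),(.0225,.0245),(.0245,.0265)):
        ring('w8',k,-12.2,.060,*r,0,50,2);ring('w15',k,-12.2,.060,*r,0,50,2)
go([.5708,-.1526,.1],82)
```

```text
knob ((571.21630859375, -153.05560302734375), (30.73727035522461, 30.756689071655273), 55.258338928222656) 0.08607450948357791
handle ((507.6330871582031, -136.30068969726562), (14.060037612915039, 30.17051887512207), 75.75402069091797) 0.0679076224528358
axis -14.762511853525792 0.0657537312159563 cen [ 0.54231484 -0.14543973]
-0.06 310 0.0191
-0.048 364 0.0183
-0.036 348 0.0183
-0.024 329 0.0183
-0.012 322 0.0186
-0.0 268 0.0183
0.048 45 0.0183
w8 line n 1983 centroid mm [3.4 5.4] len/wid [ 2.94548521 11.83611132] world deg 60.4 cw rad -1.267
w15 line n 730 centroid mm [ 3.  -1.2] len/wid [2.64121658 4.95814468] world deg -24.5 cw rad 0.214
w8 0.06 [(0, 23), (2, 19), (4, 19), (6, 20), (8, 21), (10, 22), (12, 24), (14, 34), (16, 44), (18, 49), (20, 48), (22, 44), (24, 31), (26, 23), (28, 23), (30, 21), (32, 19), (34, 21), (36, 21), (38, 22), (40, 23), (42, 24), (44, 22), (46, 22), (48, 22)]
w15 0.06 [(0, 37), (2, 28), (4, 23), (6, 24), (8, 25), (10, 19), (12, 11), (14, 6), (16, 5), (18, 4), (20, 12), (22, 24), (24, 34), (26, 35), (28, 31), (30, 28), (32, 25), (34, 26), (36, 25), (38
[... 485 characters left out ...]
34, 19), (36, 19), (38, 21), (40, 18), (42, 20), (44, 21), (46, 19), (48, 19)]
w8 0.06 [(0, 18), (2, 16), (4, 16), (6, 15), (8, 16), (10, 17), (12, 19), (14, 22), (16, 25), (18, 31), (20, 29), (22, 23), (24, 21), (26, 16), (28, 17), (30, 20), (32, 22), (34, 28), (36, 42), (38, 49), (40, 40), (42, 32), (44, 23), (46, 20), (48, 21)]
w15 0.06 [(0, 30), (2, 17), (4, 15), (6, 17), (8, 20), (10, 17), (12, 14), (14, 14), (16, 12), (18, 15), (20, 26), (22, 35), (24, 36), (26, 29), (28, 21), (30, 18), (32, 16), (34, 20), (36, 20), (38, 24), (40, 24), (42, 27), (44, 25), (46, 18), (48, 18)]
cur [ 0.617  -0.1638  0.137 ] yaw 78.41 q6 -94.3 dist 0.06 shift [0.0474 0.0017 0.037 ] turn [-0.   -0.02 -3.59]
```

Emit:
{"op": "step_arm", "data": {"moves": [[0, [0.025, 0.0015, 0], [0, 0, 0]], [0, [0.0472, 0.0015, 0], [0, 0, 0]], [0, [0.0472, 0.0015, 0], [0, 0, 0]], [0, [0.0472, 0.0015, 0.03], [0, 0, 0]], [0, [0.0472, 0.0015, 0.06], [0, 0, 0]], [0, [0.0472, 0.0015, 0.09], [0, 0, 0]], [0, [0.0472, 0.0015, 0.105], [0, 0, 0]], [0, [0.0472, 0.0015, 0.115], [0, 0, 0]], [0, [0.0472, 0.0015, 0.115], [0, 0, 0]]]}}

```text
time: 18.9
tcp_pos: [0.5711, -0.1529, 0.021]
tool_rot: [180.0, -0.1, 168.5]
ft_force: [-1.0, 0.5, -0.2]
gripper_width: 0.0856
grasp_force: 0.0
```

Emit:
{"op": "step_arm", "data": {"moves": [[0, [0, 0, 0.008], [0, 0, 0]], [0, [0, 0, 0.016], [0, 0, 0]], [0, [0, 0, 0.023], [0, 0, 0]], [0, [0, 0, 0.023], [0, 0, 0]], [0, [0, 0, 0.023], [0, 0, 0]]]}}

```text
time: 19.4
tcp_pos: [0.5711, -0.1529, -0.0008]
tool_rot: [-180.0, 0.0, 168.5]
ft_force: [-0.2, -0.3, 0.0]
gripper_width: 0.0856
grasp_force: 0.0
```

Emit:
{"op": "step_arm", "data": {"moves": [[255, [0, 0, 0], [0, 0, 0]], [255, [0, 0, 0], [0, 0, 0]], [255, [0, 0, 0], [0, 0, 0]], [255, [0, 0, 0], [0, 0, 0]], [255, [0, 0, 0], [0, 0, 0]]]}}

```text
time: 19.9
tcp_pos: [0.5714, -0.1529, 0.0002]
tool_rot: [180.0, 0.1, 168.5]
ft_force: [-1.4, 0.4, 6.3]
gripper_width: 0.0537
grasp_force: 62.6
```

Gripped on the ring (about 56 mm, 60 N). Now I turn it clockwise.

Emit:
{"op": "step_arm", "data": {"moves": [[255, [0, 0, 0], [0, 0, 6]], [255, [0, 0, 0], [0, 0, 13]], [255, [0, 0, 0], [0, 0, 20]], [255, [0, 0, 0], [0, 0, 27]], [255, [0, 0, 0], [0, 0, 34]], [255, [0, 0, 0], [0, 0, 41]], [255, [0, 0, 0], [0, 0, 48]], [255, [0, 0, 0], [0, 0, 54]], [255, [0, 0, 0], [0, 0, 60]], [255, [0, 0, 0], [0, 0, 60]]]}}

```text
time: 20.9
tcp_pos: [0.5703, -0.1545, 0.0002]
tool_rot: [-179.9, 0.2, 108.7]
ft_force: [-3.4, -4.9, 6.6]
gripper_width: 0.0538
grasp_force: 62.9
```

```bash
python3 -c "
from h import *
s=tool()[2];print(s['torque'],s['ft_force'],s['tool_rot'],s['joint_positions'])"
```

```text
[-0.71287411  0.63597705  0.76613063] [-3.44560413 -4.92082911  6.58360195] [-1.79865012e+02  1.66491204e-01  1.08684972e+02] [-16.14689634  30.50196191 101.98880997  -0.28981765  47.5253009
 -34.6359387 ]
```

Emit:
{"op": "step_arm", "data": {"moves": [[255, [0, 0, 0], [0, 0, 3]], [255, [0, 0, 0], [0, 0, 6]], [255, [0, 0, 0], [0, 0, 8.5]], [255, [0, 0, 0], [0, 0, 10.5]], [255, [0, 0, 0], [0, 0, 10.5]]]}}

```text
time: 21.4
tcp_pos: [0.5708, -0.1588, 0.0005]
tool_rot: [-179.9, 0.6, 98.5]
ft_force: [-4.4, -17.5, 5.8]
gripper_width: 0.0539
grasp_force: 62.9
```

```bash
python3 -c "
from h import *
s=tool()[2];print(s['torque'],s['ft_force'],s['tool_rot'],s['joint_positions'])"
```

```text
[-2.94900035  0.9842884   1.36316532] [ -4.35379156 -17.4557427    5.80173787] [-179.90890574    0.6152204    98.52018222] [-16.30580488  30.51023174 101.90526328  -0.810368    47.41172301
 -24.27799608]
```

A finger is pressing on the handle's side: the tool has been pushed 6 mm in -y with 17 N. I release a little, back off, lift and check.

Emit:
{"op": "step_arm", "data": {"moves": [[75, [-0.005, 0, 0], [0, 0, 0]], [70, [-0.006, 0, 0], [0, 0, 0]], [65, [-0.006, 0, 0], [0, 0, 0]], [65, [-0.006, 0, 0], [0, 0, -7]], [65, [-0.004, 0, 0], [0, 0, -15]], [65, [-0.002, 0, 0], [0, 0, -22]], [65, [0, 0, 0], [0, 0, -30]], [65, [0, 0, 0], [0, 0, -30]]]}}

```text
time: 22.2
tcp_pos: [0.5709, -0.1521, -0.001]
tool_rot: [-180.0, -0.0, 128.0]
ft_force: [1.3, -0.1, -0.1]
gripper_width: 0.0638
grasp_force: 0.0
```

Emit:
{"op": "step_arm", "data": {"moves": [[65, [0, 0, -0.03], [0, 0, 0]], [65, [0, 0, -0.07], [0, 0, 0]], [65, [0, 0, -0.11], [0, 0, 0]], [0, [0, 0, -0.137], [0, 0, -8]], [0, [0, 0, -0.137], [0, 0, -16]], [0, [0, 0, -0.137], [0, 0, -24]], [0, [0, 0, -0.137], [0, 0, -32]], [0, [0, 0, -0.137], [0, 0, -40]], [0, [0, 0, -0.137], [0, 0, -40]]]}}

```text
time: 23.1
tcp_pos: [0.571, -0.1526, 0.1361]
tool_rot: [180.0, -0.0, 167.8]
ft_force: [-0.1, 0.3, 0.0]
gripper_width: 0.0858
grasp_force: 0.0
```

Emit:
{"op": "step_arm", "data": {"moves": [[0, [-0.045, 0, 0], [0, 0, 0]], [0, [-0.0465, 0, 0], [0, 0, 0]], [0, [-0.0465, 0, 0], [0, 0, 0]], [0, [-0.0465, 0, 0], [0, 0, 0]], [0, [-0.0465, 0, 0], [0, 0, 0]]]}}

```text
time: 23.6
tcp_pos: [0.6158, -0.1624, 0.1364]
tool_rot: [-180.0, -0.0, 167.9]
ft_force: [-0.8, -0.2, 0.2]
gripper_width: 0.0857
grasp_force: 0.0
```

Run:
```python
from line import *
from head import head
c=head('w16');print(tool()[0],tool()[2]['tool_rot'])
P=cloud(c);z=P[...,2];m=(z>.08)&(z<.09)&(np.hypot(P[...,0]-.571,P[...,1]+.153)<.03)
k=np.array(cv2.minAreaRect((P[m][:,:2]*1000).astype(np.float32))[0])/1000;print(k)
line('w16',k,-12.2)
for r in ((.0205,.0225),(.0225,.0245)): ring('w16',k,-12.2,.060,*r,-10,50,2)
# lug: height points at z .046-.056 radius 31..41
for t,kk in (('w8',np.array([.5709,-.1527])),('w15',np.array([.5711,-.1529])),('w16',k)):
    P=cloud(load(t));x=P[...,0]-kk[0];y=P[...,1]-kk[1];r=np.hypot(x,y);a=(-12.2-np.degrees(np.arctan2(y,x))+180)%360-180
    m=(r>.0305)&(r<.041)&(P[...,2]>.045)&(P[...,2]<.057)
    print(t,m.sum(),np.histogram(a[m],bins=np.arange(-60,80,5))[0].tolist(), (a[m&(r>.0345)].mean(),r[m].max()))
```

```text
knob ((570.6782836914062, -153.87110900878906), (30.807716369628906, 30.579072952270508), 77.53072357177734) 0.08608044664560835
handle ((507.0931396484375, -136.32899475097656), (14.049442291259766, 30.274938583374023), 74.35382843017578) 0.0678946333890785
axis -15.423320950017514 0.06596056636809024 cen [ 0.54177595 -0.14589742]
-0.06 303 0.019
-0.048 366 0.0184
-0.036 340 0.0182
-0.024 330 0.0184
-0.012 325 0.0187
-0.0 272 0.0182
0.012 12 0.0181
0.048 42 0.0182
[ 0.61591154 -0.16240937  0.13651802] [-1.79996632e+02 -7.23737500e-03  1.67936099e+02]
[ 0.57067828 -0.15387111]
w16 line n 1810 centroid mm [ 5.3 -2.6] len/wid [ 2.8774094  11.45575636] world deg -33.7 cw rad 0.375
w16 0.06 [(-10, 45), (-8, 42), (-6, 35), (-4, 26), (-2, 23), (0, 22), (2, 20), (4, 21), (6, 24), (8, 20), (10, 16), (12, 11), (14, 6), (16, 6), (18, 5), (20, 14), (22, 28), (24, 38), (26, 36), (28, 30), (30, 23), (32, 21), (34, 20), (36, 20), (38, 21), (40, 21), (42, 22), (44, 21), (46, 22), (48, 18)]
w16 0.06 [(-10, 44), (-8, 40), (-6, 29), (-4, 21), (-2, 17), (0, 20), (2, 17), (4, 20), (6, 19), (8, 17), (10, 15), (12, 13), (14, 11), (16, 7), (18, 9), (20, 20), (22, 33), (24, 42), (26, 38), (28, 25), (30, 20), (32, 18), (34, 17), (36, 21), (38, 19), (40, 17), (42, 18), (44, 18), (46, 18), (48, 20)]
w8 175 [0, 0, 0, 0, 0, 24, 45, 41, 13, 0, 0, 0, 0, 0, 0, 0, 0, 0, 0, 0, 12, 28, 12, 0, 0, 0, 0] (np.float64(-18.523941777216713), np.float64(0.039116961990368564))
w15 176 [0, 0, 0, 0, 0, 3, 40, 42, 36, 1, 0, 0, 0, 0, 0, 0, 0, 0, 0, 0, 2, 25, 27, 0, 0, 0, 0] (np.float64(-12.271451721779428), np.float64(0.03914308083677556))
w16 170 [0, 0, 0, 0, 0, 0, 0, 0, 0, 0, 0, 0, 0, 0, 0, 0, 0, 20, 40, 41, 20, 22, 25, 2, 0, 0, 0] (np.float64(36.66175638059142), np.float64(0.03864669319747188))
```

Run:
```python
from line import *
ring('w8',[.5709,-.1527],-12.2,.061,.0215,.0235,-86,-60,2)
ring('w13',[.5707,-.1526],-12.2,.061,.0215,.0235,-86,-60,2)
ring('w16',[.5707,-.1539],-15.4,.061,.0215,.0235,0,36,2)
ring('w16',[.5707,-.1539],-15.4,.064,.0175,.0195,0,36,2)
ring('w14',[.5709,-.1526],-14.9,.064,.0175,.0195,0,36,2)
line('w16',[.5707,-.1539],-15.4);line('w14',[.5709,-.1526],-14.9)
```

```text
w8 0.061 [(-86, 41), (-84, 43), (-82, 41), (-80, 31), (-78, 19), (-76, 12), (-74, 15), (-72, 14), (-70, 16), (-68, 29), (-66, 40), (-64, 43), (-62, 44)]
w13 0.061 [(-86, 18), (-84, 17), (-82, 19), (-80, 16), (-78, 7), (-76, 5), (-74, 4), (-72, 7), (-70, 4), (-68, 9), (-66, 15), (-64, 18), (-62, 18)]
w16 0.061 [(0, 18), (2, 22), (4, 19), (6, 15), (8, 15), (10, 10), (12, 7), (14, 6), (16, 11), (18, 24), (20, 38), (22, 42), (24, 32), (26, 22), (28, 20), (30, 19), (32, 19), (34, 21)]
w16 0.064 [(0, 20), (2, 21), (4, 24), (6, 22), (8, 15), (10, 10), (12, 5), (14, 2), (16, 3), (18, 8), (20, 15), (22, 20), (24, 25), (26, 30), (28, 35), (30, 36), (32, 32), (34, 28)]
w14 0.064 [(0, 62), (2, 58), (4, 45), (6, 28), (8, 13), (10, 8), (12, 6), (14, 7), (16, 8), (18, 10), (20, 15), (22, 19), (24, 16), (26, 16), (28, 12), (30, 7), (32, 5), (34, 8)]
w16 line n 1805 centroid mm [ 5.3 -2.5] len/wid [ 2.87551467 11.43545078] world deg -33.6 cw rad 0.318
w14 line n 1976 centroid mm [ 5.5 -3.5] len/wid [ 2.95342746 11.74196275] world deg -30.5 cw rad 0.272
```

The lug is now against the pin (ring ≈1.2). The nose trails the tooth by roughly 0.02–0.13 rad, which is inside tolerance, but I nudge it 5° clockwise for margin.

Emit:
{"op": "step_arm", "data": {"moves": [[0, [0.025, -0.0009, 0], [0, 0, 0]], [0, [0.046, -0.0009, 0], [0, 0, 0]], [0, [0.046, -0.0009, 0], [0, 0, 0]], [0, [0.046, -0.0009, 0.03], [0, 0, 0]], [0, [0.046, -0.0009, 0.06], [0, 0, 0]], [0, [0.046, -0.0009, 0.09], [0, 0, 0]], [0, [0.046, -0.0009, 0.102], [0, 0, 0]], [0, [0.046, -0.0009, 0.102], [0, 0, 0]]]}}

```text
time: 24.45
tcp_pos: [0.5708, -0.1537, 0.0328]
tool_rot: [180.0, -0.2, 168.0]
ft_force: [0.2, 0.0, 0.1]
gripper_width: 0.0855
grasp_force: 0.0
```

Emit:
{"op": "step_arm", "data": {"moves": [[255, [0, 0, 0], [0, 0, 0]], [255, [0, 0, 0], [0, 0, 0]], [255, [0, 0, 0], [0, 0, 0]], [255, [0, 0, 0], [0, 0, 0]], [255, [0, 0, 0], [0, 0, 0]], [255, [0, 0, 0], [0, 0, 0]], [255, [0, 0, 0], [0, 0, 2.5]], [255, [0, 0, 0], [0, 0, 5]], [255, [0, 0, 0], [0, 0, 5]], [255, [0, 0, 0], [0, 0, 5]]]}}

```text
time: 25.45
tcp_pos: [0.572, -0.154, 0.0357]
tool_rot: [180.0, 0.1, 163.0]
ft_force: [-0.2, 0.5, 5.7]
gripper_width: 0.0278
grasp_force: 59.2
```

Emit:
{"op": "step_arm", "data": {"moves": [[140, [0, 0, 0], [0, 0, 0]], [140, [0, 0, 0], [0, 0, 0]], [140, [0, 0, 0], [0, 0, 0]], [140, [0, 0, -0.03], [0, 0, 0]], [140, [0, 0, -0.07], [0, 0, 0]], [140, [0, 0, -0.1], [0, 0, 0]], [140, [-0.03, 0, -0.1], [0, 0, -5]], [0, [-0.046, 0, -0.1], [0, 0, -5]], [0, [-0.046, 0, -0.1], [0, 0, -5]], [0, [-0.046, 0, -0.1], [0, 0, -5]]]}}

```text
time: 26.45
tcp_pos: [0.6146, -0.1671, 0.1334]
tool_rot: [180.0, -0.1, 168.0]
ft_force: [-0.4, -0.4, -0.2]
gripper_width: 0.0797
grasp_force: 0.0
```

Emit:
{"op": "step_arm", "data": {"moves": [[0, [0, 0, 0], [0, 0, 0]], [0, [0, 0, 0], [0, 0, 0]], [0, [0, 0, 0], [0, 0, 0]]]}}

```text
time: 26.75
tcp_pos: [0.6148, -0.1672, 0.1343]
tool_rot: [-180.0, -0.0, 168.0]
ft_force: [0.3, -0.1, -1.5]
gripper_width: 0.0855
grasp_force: 0.0
```

Run:
```python
from line import *
from head import head
c=head('w17');P=cloud(c);z=P[...,2];m=(z>.08)&(z<.09)&(np.hypot(P[...,0]-.571,P[...,1]+.153)<.03)
k=np.array(cv2.minAreaRect((P[m][:,:2]*1000).astype(np.float32))[0])/1000
line('w17',k,-15.)
ring('w17',k,-15.,.061,.0215,.0235,0,40,2);ring('w17',k,-15.,.061,.0235,.0255,0,40,2)
P=cloud(c);x=P[...,0]-k[0];y=P[...,1]-k[1];r=np.hypot(x,y);a=(-15-np.degrees(np.arctan2(y,x))+180)%360-180
m=(r>.0305)&(r<.041)&(P[...,2]>.045)&(P[...,2]<.057);print(np.histogram(a[m],bins=np.arange(-60,80,5))[0].tolist())
s=tool()[2];print(s['tcp_pos'],s['time'],s['ft_force'])
# bystanders
for n in ('scene','side'):
    A=load(n+'0');B=snap(n,n+'9');Pa,Pb=cloud(A),cloud(B)
    for nm,x,y in (('loupe',.581,.008),('spool',.459,-.001),('pliers',.512,-.396)):
        f=lambda P:P[(np.hypot(P[...,0]-x,P[...,1]-y)<.06)&(P[...,2]>.006)&(P[...,2]<.04)]
        print(n,nm,np.median(f(Pa),0).round(3),np.median(f(Pb),0).round(3))
```

```text
knob ((570.56787109375, -153.94741821289062), (30.753726959228516, 30.757884979248047), 20.196823120117188) 0.08603723986222442
handle ((507.0856018066406, -136.3209991455078), (13.975592613220215, 30.314184188842773), 74.66566467285156) 0.06788487203704027
axis -15.51778919820779 0.06588390670702564 cen [ 0.54171229 -0.14593541]
-0.06 317 0.019
-0.048 367 0.0183
-0.036 354 0.0182
-0.024 342 0.0183
-0.012 323 0.0187
-0.0 268 0.0182
0.012 16 0.018
0.048 36 0.0184
w17 line n 1753 centroid mm [ 4.9 -2.9] len/wid [ 2.72146572 11.44578333] world deg -35.4 cw rad 0.356
w17 0.061 [(0, 38), (2, 29), (4, 21), (6, 20), (8, 19), (10, 17), (12, 16), (14, 14), (16, 13), (18, 6), (20, 6), (22, 6), (24, 9), (26, 13), (28, 18), (30, 20), (32, 19), (34, 19), (36, 20), (38, 19)]
w17 0.061 [(0, 32), (2, 26), (4, 21), (6, 19), (8, 17), (10, 16), (12, 18), (14, 19), (16, 22), (18, 23), (20, 23), (22, 18), (24, 15), (26, 16), (28, 19), (30, 17), (32, 17), (34, 17), (36, 18), (38, 18)]
[0, 0, 0, 0, 0, 0, 0, 0, 0, 0, 0, 0, 0, 0, 0, 0, 5, 39, 41, 38, 14, 26, 12, 0, 0, 0, 0]
[ 0.61496842 -0.16721002  0.13430186] 26.8 [-0.86786912  0.62796393 -0.17629676]
scene loupe [0.583 0.01  0.018] [0.582 0.01  0.019]
scene spool [ 0.457 -0.001  0.028] [ 0.458 -0.     0.028]
scene pliers [ 0.508 -0.38   0.009] [nan nan nan]
side loupe [ 0.586 -0.002  0.017] [ 0.582 -0.003  0.018]
side spool [ 0.46  -0.013  0.024] [ 0.462 -0.012  0.024]
side pliers [ 0.514 -0.39   0.01 ] [ 0.514 -0.39   0.01 ]
  return _methods._mean(a, axis=axis, dtype=dtype,
  ret = um.true_divide(
```

The nose now covers the tooth, the lug is still against the pin, the head is flat, and the robot is clear of everything.

```bash
python3 -c "
from workcell import ticket
print(ticket.sign_off())"
```

```text
the job is handed in; nothing more can be done
None
```

I handed the job in at about 27 s: the last measurements put the head flat in the bracket, the nose on the tooth and the lock ring against its pin. The sign-off gave no verdict, and I viewed 12 pictures, over the limit of 10.

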